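# Lock the pen blanks away in the stock case

## Task

Lock every loose pen blank away in the wooden stock case: set its three dials, from left to right, to the four-dot, two-dot and three-dot marks, then draw the spring bolt back and leave it caught in its notch, lift the lid off by its knob and lay it flat on the table clear of the case. Lay all the blanks in the case, put the lid back so that it sits flush, and only then let the bolt spring fully home over it. Last, turn the left dial off the code, back to its one-dot mark; leave the ink bottle, the glue bottle, the masking tape and the sanding block that stand round the case alone.

Things in the scene. Friction and masses are not known exactly. Their poses are not given: they have to be found in the camera images.
- case: Fixed wooden case; origin: centre of its 270 x 270 mm underside, +x away from the robot, +y left. Front strip (x -135 to -53 mm): lock panel, top z 45, three dials. Behind: compartment 174 (x) x 180 (y) mm inside, walls 8, floor z 8, rim z 54, closed by a loose lid. Left of it (y 53 to 135): deck, top z 54, with the spring bolt and a steel plate (top z 79) with an L-shaped slot.
- case_in (a point): Centre of the compartment's floor, at (40, -37, 8) mm in the case's frame; axes as the case's.
- lid: Loose wooden lid, 0.25 kg: plate 188 x 194 x 8 mm over a locating panel 166 x 172 x 5 mm that drops into the compartment with 4 mm play each side. Origin: centre of the locating panel's underside; x, y along the 188 and 194 mm sides, z up. Seated, its origin is 41 mm above point case_in and its axes are the case's. The table left of the case, round x 0.59 y 0.33, is free.
- lid_knob (a point): Centre of the top of the lid's knob, 45 mm above the lid's origin. The knob is a wooden bar 16 mm wide (lid x), 50 mm long (lid y) and 26 mm tall, standing on a narrow neck 6 mm high above the plate.
- dial_left (a joint): Left dial. Value 0 at the one-dot mark (pointer to the case's +y), growing clockwise seen from above: 2 dots 0.785, 3 dots 1.571 (pointer to the case's +x), 4 dots 2.356, 5 dots 3.142 (pointer to -y); stops at -0.1 and 3.24. Friction 0.04 N m; stays where it is left.
- dial_mid (a joint): Middle dial. Values as for the left one.
- dial_right (a joint): Right dial. Values as for the left one.
- dial_left_grip (a point): Centre of the top of the left dial's grip bar, on the dial's vertical axis, at (-95, 85, 78) mm in the case's frame. The bar, 13 mm wide, 44 long, 28 tall, stands on a disc of 52 mm diameter; it lies along this point's y axis, whose + end is the pointer (white line). Groups of one to five black dots on the panel round the dial are the marks.
- dial_mid_grip (a point): Centre of the top of the middle dial's grip bar, on the dial's vertical axis, at (-95, 0, 78) mm in the case's frame. The bar, 13 mm wide, 44 long, 28 tall, stands on a disc of 52 mm diameter; it lies along this point's y axis, whose + end is the pointer (white line). Groups of one to five black dots on the panel round the dial are the marks.
- dial_right_grip (a point): Centre of the top of the right dial's grip bar, on the dial's vertical axis, at (-95, -85, 78) mm in the case's frame. The bar, 13 mm wide, 44 long, 28 tall, stands on a disc of 52 mm diameter; it lies along this point's y axis, whose + end is the pointer (white line). Groups of one to five black dots on the panel round the dial are the marks.
- bolt (a joint): Spring bolt: flat steel bar sliding along the case's y. 0 = home, its end 14 mm over the lid's edge (3 mm above the plate), so the lid cannot come off; grows to 0.025 m as it is drawn to +y, off the lid. A spring pulls it home with 4 N at 0, 8 N when drawn. Unless all three dials stand on the code the lock blocks it. While it is drawn the dials cannot turn.
- bolt_knob (a joint): The bolt's knob slides sideways on the bar along the case's x: 0 = in the long leg of the L-slot, 0.016 m = fully over to +x (takes 1 N). The slot lets it over only with the bolt drawn 0.022 m or more; there the slot's edge (the notch) then holds the bolt at 0.022 m by itself. To let it home: draw to about 0.024 m, slide the knob back to 0, let go.
- knob_of_bolt (a point): Middle of the bolt's upright round steel knob, 18 mm across, 14 mm below the knob's top and 12 mm above its wider foot collar (21 mm); with the bolt home it is at (30, 93, 96) mm in the case's frame. It moves with the bolt.
- walnut_blank: Dark squared wooden pen blank, 26 x 142 x 23 mm; origin: centre of its underside, long side along its y. Lies right of the case. May be absent.
- beech_blank: Light squared wooden pen blank, 24 x 150 x 22 mm; origin: centre of its underside, long side along its y. Lies right of the case. May be absent.
- short_blank: Short light wooden pen blank, 30 x 62 x 28 mm; origin: centre of its underside, long side along its y. Lies right of the case. May be absent.
- ink_bottle: Bystander: oval glass ink bottle with black cap, 54 x 114 x 100 mm, beyond the case; origin: centre of its underside.
- glue_bottle: Bystander: white glue bottle, 47 mm across, 126 mm tall, beyond the case on the left; origin: centre of its underside.
- masking_tape: Bystander: roll of masking tape, 103 mm across, 24 mm high, beyond the blanks; origin: centre of its underside.
- sanding_block: Bystander: cork sanding block, 56 x 92 x 27 mm, near the robot in front of the case; origin: centre of its underside.

How it is judged (in metres and radians):
On the way, in this order (a step that is already met when the one before it is completed fails the run):
1. all three dials stand on the code (each within 0.17 rad) while the bolt is still home (value of joint dial_left between 2.18619 and 2.52619 rad and value of joint dial_mid between 0.615398 and 0.955398 rad and value of joint dial_right between 1.4008 and 1.7408 rad and value of joint bolt below 0.006 m), for 0.2 s.
2. the bolt rests in its notch by itself, with the fingers off it (value of joint bolt above 0.019 m and value of joint bolt_knob above 0.01 m and contact force between the fingers and case below 0.3 N), for 0.3 s.
3. the lid lies flat on the table clear of the case, let go (height (world z) of lid below 0.015 m and angle between lid's own z axis and vertical below 0.1 rad and linear speed of lid below 0.03 m/s and contact force between the fingers and lid below 0.3 N and horizontal distance between lid and case_in above 0.19 m), for 0.2 s.
4. every blank lies in the case, let go, with the lid still off (x of walnut_blank in the frame of case_in between -0.087 and 0.087 m and y of walnut_blank in the frame of case_in between -0.09 and 0.09 m and z of walnut_blank in the frame of case_in between -0.01 and 0.025 m and x of beech_blank in the frame of case_in between -0.087 and 0.087 m and y of beech_blank in the frame of case_in between -0.09 and 0.09 m and z of beech_blank in the frame of case_in between -0.01 and 0.025 m and x of short_blank in the frame of case_in between -0.087 and 0.087 m and y of short_blank in the frame of case_in between -0.09 and 0.09 m and z of short_blank in the frame of case_in between -0.01 and 0.025 m and contact force between the fingers and walnut_blank below 0.3 N and contact force between the fingers and beech_blank below 0.3 N and contact force between the fingers and short_blank below 0.3 N and horizontal distance between lid and case_in above 0.12 m), for 0.2 s.
5. the lid is seated again, the bolt still held back (x of lid in the frame of case_in between -0.008 and 0.008 m and y of lid in the frame of case_in between -0.008 and 0.008 m and z of lid in the frame of case_in between 0.037 and 0.0445 m and angle between lid's own z axis and vertical below 0.04 rad and angle between the x axis of lid and the x axis of case, either way round below 0.1 rad and contact force between the fingers and lid below 0.3 N and value of joint bolt above 0.014 m), for 0.2 s.
At the end, for the whole second after the job is handed in: Every blank lies in the compartment (under 25 mm above its floor), the lid is seated and at rest (within 8 mm sideways, 3.5 mm in height, 0.1 rad in yaw, 0.04 rad in tilt), and the bolt is home over it (bolt below 4 mm, its knob below 5 mm), the left dial on one dot within 0.17 rad (x of walnut_blank in the frame of case_in between -0.087 and 0.087 m and y of walnut_blank in the frame of case_in between -0.09 and 0.09 m and z of walnut_blank in the frame of case_in between -0.01 and 0.025 m and x of beech_blank in the frame of case_in between -0.087 and 0.087 m and y of beech_blank in the frame of case_in between -0.09 and 0.09 m and z of beech_blank in the frame of case_in between -0.01 and 0.025 m and x of short_blank in the frame of case_in between -0.087 and 0.087 m and y of short_blank in the frame of case_in between -0.09 and 0.09 m and z of short_blank in the frame of case_in between -0.01 and 0.025 m and x of lid in the frame of case_in between -0.008 and 0.008 m and y of lid in the frame of case_in between -0.008 and 0.008 m and z of lid in the frame of case_in between 0.037 and 0.0445 m and angle between lid's own z axis and vertical below 0.04 rad and angle between the x axis of lid and the x axis of case, either way round below 0.1 rad and value of joint bolt below 0.004 m and value of joint bolt_knob below 0.005 m and linear speed of lid below 0.02 m/s and value of joint dial_left between -0.17 and 0.17 rad); the robot touches nothing.
It fails at once if the ink bottle is moved more than 4 cm or tipped (distance of ink_bottle from where it was at the start of the episode above 0.04 m or angle between ink_bottle's own z axis and vertical above 0.5 rad).
It fails at once if the glue bottle is moved more than 4 cm or tipped (distance of glue_bottle from where it was at the start of the episode above 0.04 m or angle between glue_bottle's own z axis and vertical above 0.5 rad).
It fails at once if the masking tape is moved more than 4 cm or tipped (distance of masking_tape from where it was at the start of the episode above 0.04 m or angle between masking_tape's own z axis and vertical above 0.5 rad).
It fails at once if the sanding block is moved more than 4 cm or tipped (distance of sanding_block from where it was at the start of the episode above 0.04 m or angle between sanding_block's own z axis and vertical above 0.5 rad).
Of walnut_blank, beech_blank, short_blank only 2 to 3 are there at a start; the rules pass over those that are not, and their reading is None.
At some moment in a run one of walnut_blank, beech_blank, short_blank may be knocked a few centimetres aside while the robot is not near it.
It also fails if it takes over 210 s, if anything falls off the work surface, if the arm or the gripper's body presses on something with over 40 N, if the wrist force passes 120 N, or if a joint passes its speed limit or range.

## Robot

A 6-joint arm with a two-finger parallel gripper is mounted at the origin on a cart in front of the work surface, level with it; the furniture and walls round the work are solid. World frame = base frame: x ahead of the robot, y to its left, z up, the work surface at z = 0. Lengths are in mm, angles in rad, forces in N, time in s.
With the tool pointing down it reaches from about 350 to 775 mm from the base axis. Payload 7.3 kg.
Tool frame: the origin (TCP) lies between the finger pads; the fingertips stand 25 mm ahead of it and the grasp point (between the pads) lies 6 mm ahead of it; z points along the fingers, y is the line along which they close (so a half turn about z gives the same grasp; the last joint's range is limited). The gripper opens to 92 mm and grips with 3 to 60 N. Pads are 19 mm wide; open, the fingers measure 130 mm over their backs; the gripper's body (75 mm by 190 mm) begins 47 mm behind the grasp point.
Start: joints at [1.065, 0.342, 1.524, -0, 1.275, -0.146], TCP at [184.831, 491.406, 251.741] pointing down, gripper open.
Joint ranges: [-2.53, 2.53], [-0.77, 2.02], [0.04, 2.7], [-1, 4.14], [0.28, 2.66], [-3.11, 3.11]. Speed limits (rad/s): [2.57, 2.57, 3.14, 3.14, 3.14, 3.14].

## Interface

Orientations are given as [roll, pitch, yaw] about the fixed x, y, z axes, in that order (R = Rz(yaw) Ry(pitch) Rx(roll)).
In Python, from plant import bot gives the robot as it stands.
- The arm moves only by the tool play_rows, never from a script. Its argument "commands" is a list of rows, each an object of numbers: "x", "y", "z": the shift along the tool's x, y, z in m; "twist": the turn about the tool's z in degrees. In form: [{"x": .., "y": .., "z": .., "twist": ..}, ...]. A call has exactly 8 rows; each row is the pose to reach, as a shift and turn from the pose commanded when the call began, along the tool's axes at that moment; what a row does not reach only later rows make up. A row lasts 1/10 s, in which the tool goes at most 50 mm and 8.59 degrees, less where a joint would pass 70% of its speed; a pose out of reach is approached as far as the arm can. A call with a gripper value outside its range is refused whole. "jaw" is the closure, from 0 (fully open) to 1 (shut), set as the call begins (left out, the last holds). The fingers move at their own pace and stop on an object; the grip force is fixed at half the most. Time passes only in rows, so rows that repeat a pose let the fingers close, or fill a call up. It gives the time, the measured TCP pose, the force, the opening and the grip force at its end, in the units of the state.
- bot.get_obs(): the state, without advancing time (a new reading comes with each control period).
- bot.capture(name): name is "side" or "top" or "wrist"; returns a dict with "pixels" (400x640x3 uint8, red, green, blue), "fx", "fy", "cx", "cy" (pixels), "k1" (the pictures are not rectified: a ray, as slopes to the right and down, at radius r is drawn at 1 + k1 r^2 times it, then the intrinsics apply), "eye" and "rotation" of the camera in the world. Camera axes: x right, y down, z forward; pixel columns grow to the right and rows downward; lengths in mm; the calibration is good to about 2 mm. A picture is of the moment at which its call begins. There is no depth.
- bot.close_job(): hands the job in; it is judged then, once.
The state is a dict: "time": time; "joint_positions": joint angles; "dq": joint speeds; "tau": joint torques, N m; "tool_pos": TCP position; "tcp_rot": TCP orientation; "contact_force": force on the tool from outside, world axes, zero at the start; "moment": the same for the moment, N m; "grip_width": finger opening in mm; "finger_force": force on a finger pad.
Only numpy, scipy, OpenCV 4.12 (cv2) and the standard library are available. Lean on these libraries where they do the work, as an engineer would, in place of code of your own. Each camera call takes 0.05 s, during which the arm holds its last target. There are 200 camera calls.

## Working session

There is one attempt and no reset: what is moved stays moved. The work goes in short steps, Python scripts to look and compute and a tool call to move; the robot and the scene stay as the last step left them, time stands still between calls to the robot, and variables do not carry over. Pictures are saved under pics/ and viewed, at most 14 in all, crops included, and the job is handed in when it is done.

Besides the shell and the picture viewer there is one more tool, called as name(argument=value, ...), one argument or row to a line, values as JSON. play_rows: Moves the arm, as the interface text tells. Its arguments: {"type":"object","properties":{"commands":{"type":"array"},"jaw":{"type":"number"}},"required":["commands"]}

```bash
ls; mkdir -p pics
cat > h.py <<'E'
import numpy as np, cv2
from plant import bot
from scipy.spatial.transform import Rotation as R
def snap(n,f):
    c=bot.capture(n); np.save('pics/'+f+'.npy',c,allow_pickle=True)
    cv2.imwrite('pics/'+f+'.png',c['pixels'][...,::-1]); return c
def load(f): return np.load('pics/'+f+'.npy',allow_pickle=True).item()
def px(c,p):
    p=(np.atleast_2d(p)-c['eye'])@np.array(c['rotation'])
    s=p[:,:2]/p[:,2:]; s=s*(1+c['k1']*(s**2).sum(1,keepdims=True))
    return s*[c['fx'],c['fy']]+[c['cx'],c['cy']]
def world(c,uv,z):
    uv=np.atleast_2d(np.array(uv,float)); d=(uv-[c['cx'],c['cy']])/[c['fx'],c['fy']]; s=d.copy()
    for _ in range(30): s=d/(1+c['k1']*(s**2).sum(1,keepdims=True))
    r=np.c_[s,np.ones(len(s))]@np.array(c['rotation']).T
    return np.array(c['eye'])+r*((z-c['eye'][2])/r[:,2:])
E
python3 - <<'E'
from h import *
c=snap('top','t0'); s=snap('side','s0')
for k in (c,s): print({a:b for a,b in k.items() if a!='pixels'})
print(bot.get_obs())
E
```

```text
pics
{'fx': 501.8073560916342, 'fy': 501.8073560916342, 'cx': 324.4552578098847, 'cy': 189.0174326647435, 'k1': -0.13944645192364075, 'eye': array([ 382.0127034 , -130.8162087 , 1402.09225395]), 'rotation': array([-3.00029237e+00, -1.03849389e-03, -1.56070246e+00])}
{'fx': 396.2570604755644, 'fy': 396.2570604755644, 'cx': 321.40319752348057, 'cy': 205.9969132049521, 'k1': 0.0002850135670015045, 'eye': array([ 108.85574584, -892.70521887,  505.03626464]), 'rotation': array([-2.01408611, -0.01491697, -0.51936663])}
{'time': 0.1, 'joint_positions': array([ 1.06499739e+00,  3.42649814e-01,  1.52491268e+00,  7.06360767e-06,
        1.27539371e+00, -1.46012535e-01]), 'dq': array([ 0.00119998, -0.00099513, -0.00246762,  0.00109653,  0.00064594,
       -0.00070829]), 'tau': array([ 1.82524454e-03, -4.32001483e+01, -2.44694978e+01,  7.20403902e-02,
        5.26913849e-02, -6.69203018e-05]), 'tool_pos': array([184.66412647, 491.10565356, 251.11918981]), 'tcp_rot': array([-3.14024460e+00, -2.05071654e-04,  2.78180405e+00]), 'contact_force': array([ 0.0576408 ,  0.29408026, -0.11501583]), 'moment': array([-0.05253689, -0.00180885, -0.01086693]), 'finger_force': 0.0, 'grip_width': 91.60645259725251}
```

View pics/t0.png

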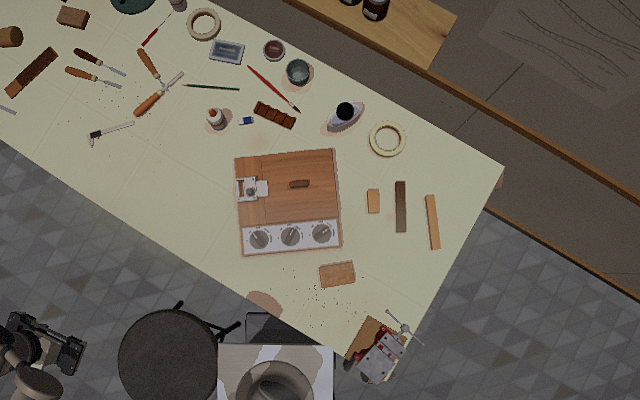

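View pics/s0.png

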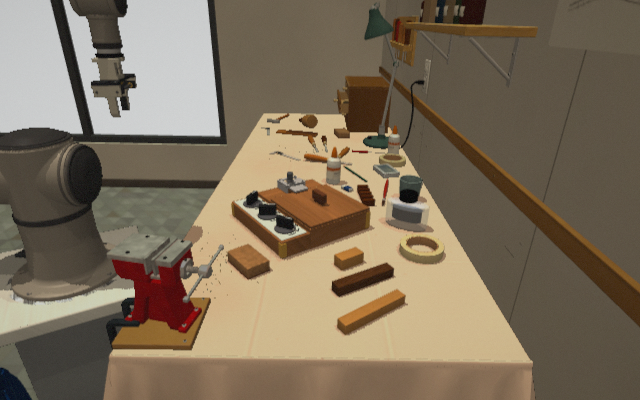

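The top view shows all three blanks: short at (373,201), walnut at (400,206), beech at (433,222). The case spans about (235–342, 149–256). Next I'll zoom in.

```bash
sed -i "s/c=bot.capture(n); /c=bot.capture(n); c['rotation']=R.from_euler('xyz',c['rotation']).as_matrix(); /" h.py
python3 - <<'E'
from h import *
c=snap('top','t1')
im=c['pixels'][...,::-1]
cv2.imwrite('pics/t1a.png',cv2.resize(im[140:265,225:350],None,fx=4.8,fy=4.8,interpolation=cv2.INTER_CUBIC))
cv2.imwrite('pics/t1b.png',cv2.resize(im[170:290,310:450],None,fx=5,fy=5,interpolation=cv2.INTER_CUBIC))
print(world(c,[[235,158],[334,149],[342,248],[242,256]],50))
E
```

```text
[[ 658.26099831  117.40124821   50.        ]
 [ 685.99046825 -155.45361338   50.        ]
 [ 415.02854787 -178.95276678   50.        ]
 [ 390.28976031   89.43952338   50.        ]]
```

View pics/t1a.png

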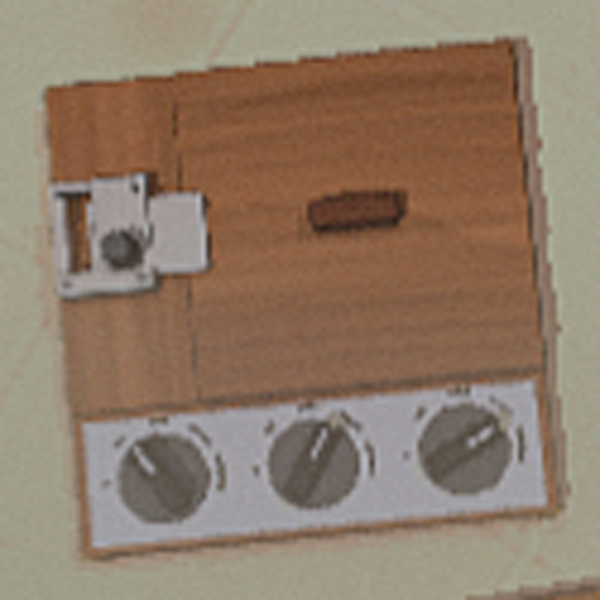

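View pics/t1b.png

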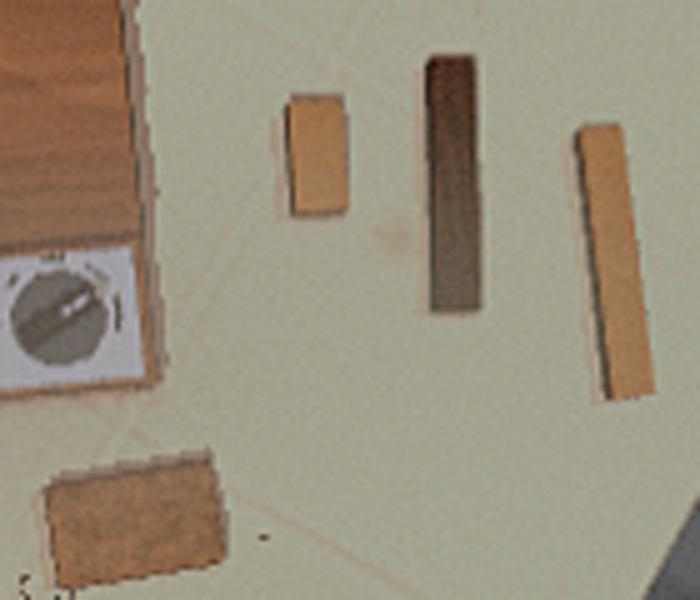

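The dials read about 0.8, 2.2 and 2.55. I'll fit the case pose and the blanks next.

```bash
cat >> h.py <<'E'
def fit(c,P,uv,g=(540,-30,-.09),loss='soft_l1'):
    from scipy.optimize import least_squares
    P=np.array(P,float);uv=np.array(uv,float)
    def w(q): 
        m=R.from_euler('z',q[2]).as_matrix(); return P@m.T+[q[0],q[1],0]
    r=least_squares(lambda q:(px(c,w(q))-uv).ravel(),g,x_scale=[1,1,.01],loss=loss)
    return r.x,(px(c,w(r.x))-uv)
def blanks(c,verbose=0):
    im=cv2.cvtColor(c['pixels'],cv2.COLOR_RGB2LAB).astype(int); out=[]
    hsv=cv2.cvtColor(c['pixels'],cv2.COLOR_RGB2HSV)
    m=((hsv[...,1]>75)&(hsv[...,0]<25)).astype(np.uint8); return m
E
python3 - <<'E'
from h import *
c=load('t1')
uv=np.array([[163,477],[313,463],[465,448],[47,88],[527,40],[87,557],[557,514]])
uv=(uv+.5)/4.8-.5+[225,140]
P=[[-95,85,50],[-95,0,50],[-95,-85,50],[135,135,54],[135,-135,54],[-135,135,45],[-135,-135,45]]
x,r=fit(c,P,uv); print(x,r.round(1).tolist())
uv=lambda a,o:(np.array(a)+.5)/5-.5+o
for n,a,z in (('short',[[290,96],[344,95],[349,211],[293,214]],28),('wal',[[428,58],[473,57],[480,310],[431,312]],23),('beech',[[580,127],[620,125],[654,393],[610,400]],22)):
    w=world(c,uv(a,[310,170]),z); d=(w[0]+w[1]-w[2]-w[3]); print(n,w.mean(0).round(1),'dir',np.arctan2(d[1],d[0]).round(3), np.linalg.norm(w[0]-w[3]).round(),np.linalg.norm(w[0]-w[1]).round())
yaw=x[2]
for n,ce,a,b in (('L',[-95,85],(143,453),(183,503)),('M',[-95,0],(334,424),(293,499)),('R',[-95,-85],(500,425),(427,470))):
    w=world(c,(np.array([a,b])+.5)/4.8-.5+[225,140],78); d=w[0]-w[1]; print(n,np.pi/2-(np.arctan2(d[1],d[0])-yaw))
E
```

```text
[ 5.39559416e+02 -2.98540034e+01  1.00832664e-01] [[0.2, 0.1], [0.4, 0.2], [0.2, 0.5], [0.1, -1.0], [-2.1, 0.2], [-0.9, -0.1], [0.9, -0.1]]
short [ 547.2 -265.7   28. ] dir 0.031 66.0 30.0
wal [ 532.  -340.8   23. ] dir 0.01 142.0 25.0
beech [ 489.9 -431.7   22. ] dir 0.103 152.0 23.0
L 0.9734499904439107
M 2.15612388212964
R 2.6796398401882726
```

```bash
cat >> h.py <<'E'
import json,os
CASE=json.load(open('case.json')) if os.path.exists('case.json') else [539.56,-29.85,0.1008]
def cw(p):
    p=np.array(p,float); m=R.from_euler('z',CASE[2]).as_matrix(); return m@p+[CASE[0],CASE[1],0]
def plan(seq):
    """seq of (world xyz mm, yaw) -> print tool-frame shifts (mm) and twist deg; each from the previous"""
    o=bot.get_obs(); p=o['tool_pos']; y=o['tcp_rot'][2]
    print('t',round(o['time'],1),'p',p.round(1),'rot',o['tcp_rot'].round(3),'w',round(o['grip_width'],1),'q6',round(o['joint_positions'][5],2))
    for t,ty in seq:
        t=np.array(t,float); T=(R.from_euler('z',y)*R.from_euler('x',np.pi)).as_matrix()
        d=T.T@(t-p); tw=-np.degrees(np.arctan2(np.sin(ty-y),np.cos(ty-y)))
        print('  xyz',d.round(1),'twist',tw.round(1)); p,y=t,ty
E
python3 - <<'E'
from h import *
plan([(cw([-30,0,320]),np.pi+CASE[2])])
E
```

```text
t 0.1 p [184.7 491.1 251.2] rot [-3.14  -0.     2.782] w 92.0 q6 -0.15
  xyz [-488.7 -376.   -68.8] twist -26.4
```

play_rows(
  commands=[
    {"x": -0.03,"y": -0.024,"z": -0.0345,"twist": -1.6},
    {"x": -0.061,"y": -0.047,"z": -0.069,"twist": -3.3},
    {"x": -0.092,"y": -0.07,"z": -0.069,"twist": -5},
    {"x": -0.122,"y": -0.094,"z": -0.069,"twist": -6.6},
    {"x": -0.153,"y": -0.117,"z": -0.069,"twist": -8.2},
    {"x": -0.183,"y": -0.141,"z": -0.069,"twist": -10},
    {"x": -0.214,"y": -0.164,"z": -0.069,"twist": -12},
    {"x": -0.244,"y": -0.188,"z": -0.069,"twist": -13.2},
  ],
)

```text
time: 0.95
tool_pos: [347.5, 228.1, 320.7]
tcp_rot: [3.142, 0.0, 3.014]
contact_force: [1.7, -0.3, -0.0]
grip_width: 91.6
finger_force: 0.0
```

Run:
```python
from h import *
plan([(cw([-30,0,320]),np.pi+CASE[2])])
```

```text
t 0.9 p [347.5 228.1 320.7] rot [3.142 0.    3.014] w 91.6 q6 -1.05
  xyz [-194.2 -238.1    0.7] twist -13.1
```

play_rows(
  commands=[
    {"x": -0.028,"y": -0.034,"z": 0,"twist": -2},
    {"x": -0.056,"y": -0.068,"z": 0,"twist": -4},
    {"x": -0.084,"y": -0.102,"z": 0,"twist": -6},
    {"x": -0.112,"y": -0.137,"z": 0,"twist": -8},
    {"x": -0.14,"y": -0.171,"z": 0,"twist": -10},
    {"x": -0.168,"y": -0.205,"z": 0,"twist": -12},
    {"x": -0.193,"y": -0.237,"z": 0,"twist": -13.1},
    {"x": -0.194,"y": -0.238,"z": 0,"twist": -13.1},
  ],
  jaw=0.55,
)

```text
time: 1.75
tool_pos: [510.2, -35.3, 319.6]
tcp_rot: [-3.141, -0.001, -3.046]
contact_force: [-0.1, 0.6, -0.8]
grip_width: 41.7
finger_force: 0.0
```

Run:
```python
from h import *
c=snap('wrist','w1'); print(c['eye'],c['rotation'].round(2).tolist(),c['fx'],c['k1'])
plan([(cw([-95,85,150]),np.pi+CASE[2]+np.pi/2-.97)])
print(px(c,[cw(p) for p in ([-95,85,78],[-95,0,78],[-95,-85,78],[30,93,110])]).round())
```

```text
[429.28353351 -42.39554307 452.39879674] [[-0.1, 0.95, 0.3], [1.0, 0.09, 0.03], [-0.0, 0.3, -0.95]] 356.1157131409925 -0.0027082661563923357
t 1.8 p [509.2 -33.5 319.7] rot [ 3.141e+00 -1.000e-03 -3.046e+00] w 41.7 q6 -1.88
  xyz [ 64.9  85.2 169.7] twist -34.7
[[402. 104.]
 [318. 105.]
 [235. 105.]
 [409. 230.]]
```

View pics/w1.png

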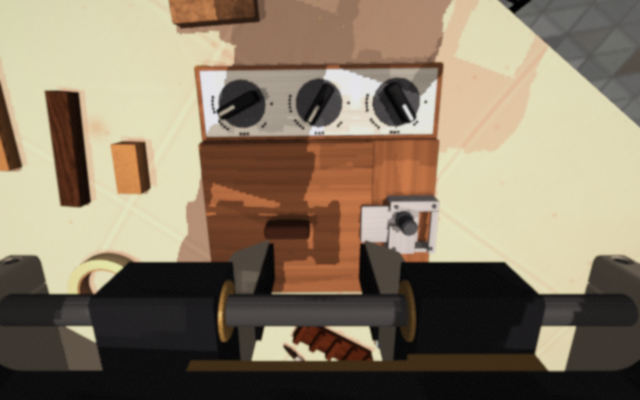

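Wrist view: dials at about (241,103), (319,103) and (400,103), bolt knob at (405,222), case front edge at row 66. I'll enlarge it for the fit.

Run:
```python
from h import *
im=load('w1')['pixels'][...,::-1]
cv2.imwrite('pics/w1a.png',cv2.resize(im[55:260,185:450],None,fx=2.9,fy=2.9,interpolation=cv2.INTER_CUBIC))
```

```text
(no output)
```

View pics/w1a.png

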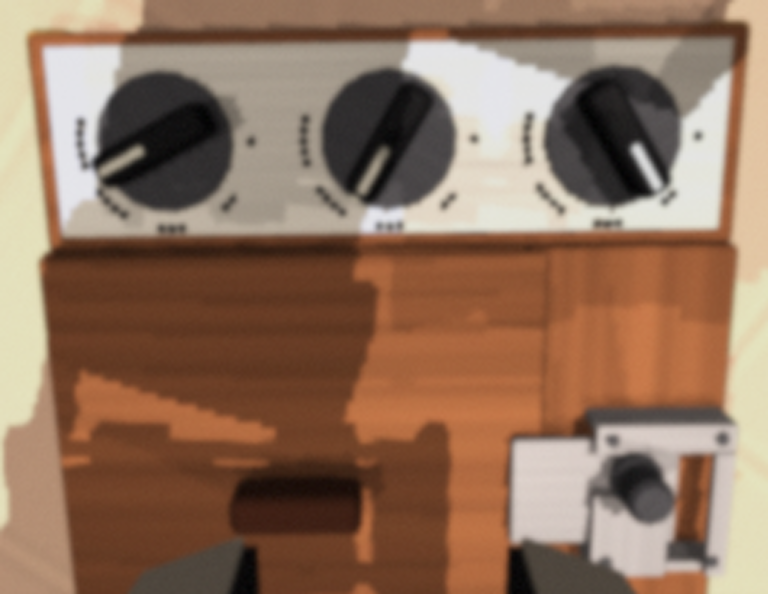

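Run:
```python
from h import *
c=load('w1'); f=lambda a:(np.array(a)+.5)/2.9-.5+[185,55]
P=[[-95,-85,50],[-95,0,50],[-95,85,50],[-135,-135,45],[-135,135,45],[30,93,110],[-53,135,54],[-54,-134,62],[40,-12,94],[40,-62,94]]
uv=f([[165,140],[389,137],[613,136],[30,38],[748,28],[652,500],[735,247],[42,255],[362,505],[232,505]])
x,r=fit(c,P,uv); print(x,r.round(1).tolist())
for n,a,b in (('R',(108,172),(207,110)),('M',(367,195),(418,90)),('L',(655,190),(597,88))):
    w=world(c,f([a,b]),78); d=w[0]-w[1]; print(n,(np.pi/2-(np.arctan2(d[1],d[0])-x[2])).round(3), w.mean(0).round(1))
print(cw([-95,-85,0]),cw([-95,0,0]),cw([-95,85,0]))
```

```text
[ 5.37879324e+02 -2.86624132e+01  1.07564287e-01] [[-0.5, 0.1], [0.1, 0.2], [0.8, -0.4], [-2.2, -2.9], [2.1, -2.6], [0.9, 1.4], [2.4, -0.0], [-2.2, 0.2], [-0.2, 3.7], [-1.4, 4.1]]
R 2.626 [ 451.5 -120.    78. ]
M 2.046 [444.3 -37.9  78. ]
L 1.0 [435.2  43.6  78. ]
[ 453.59571986 -123.97833017    0.        ] [445.04222189 -39.40979186   0.        ] [436.48872391  45.15874646   0.        ]
```

```bash
echo '[538.6,-29.2,0.105]' > case.json
python3 - <<'E'
from h import *
Y=lambda v: np.pi+CASE[2]+np.pi/2-v
plan([(cw([-95,85,130]),Y(.99)),(cw([-95,85,79]),Y(.99)),(cw([-95,85,79]),Y(2.356)),(cw([-95,85,130]),Y(2.356)),(cw([-95,0,130]),Y(2.09)),(cw([-95,0,79]),Y(.785))])
E
```

```text
t 1.8 p [509.2 -33.5 319.7] rot [ 3.141e+00 -1.000e-03 -3.046e+00] w 41.7 q6 -1.88
  xyz [ 66.2  85.5 189.7] twist -33.8
  xyz [-0. -0. 51.] twist -0.0
  xyz [0. 0. 0.] twist 78.3
  xyz [ -0.   0. -51.] twist -0.0
  xyz [-60.1 -60.1  -0. ] twist -15.2
  xyz [ 0. -0. 51.] twist -74.8
```

play_rows(
  commands=[
    {"x": 0.011,"y": 0.014,"z": 0.03,"twist": -5.6},
    {"x": 0.022,"y": 0.028,"z": 0.06,"twist": -11.2},
    {"x": 0.033,"y": 0.042,"z": 0.09,"twist": -17},
    {"x": 0.044,"y": 0.056,"z": 0.12,"twist": -22.6},
    {"x": 0.055,"y": 0.07,"z": 0.15,"twist": -28},
    {"x": 0.066,"y": 0.0855,"z": 0.18,"twist": -33.8},
    {"x": 0.066,"y": 0.0855,"z": 0.1897,"twist": -33.8},
    {"x": 0.0662,"y": 0.0855,"z": 0.1897,"twist": -33.8},
  ],
)

```text
time: 2.6
tool_pos: [433.5, 47.8, 130.5]
tcp_rot: [3.14, -0.001, -2.453]
contact_force: [0.6, 0.5, 0.1]
grip_width: 41.4
finger_force: 0.0
```

Run:
```python
from h import *
Y=lambda v: np.pi+CASE[2]+np.pi/2-v
c=snap('wrist','w2')
plan([(cw([-95,85,79]),Y(.99))])
print(px(c,[cw(p) for p in ([-95,85,78],[-95,0,78],[-95,85,50])]).round())
```

```text
t 2.6 p [434.7  47.3 131.5] rot [-3.141  0.    -2.453] w 41.3 q6 -2.33
  xyz [ 0.9 -1.8 52.5] twist 0.1
[[310. 238.]
 [174. 156.]
 [311. 221.]]
```

View pics/w2.png

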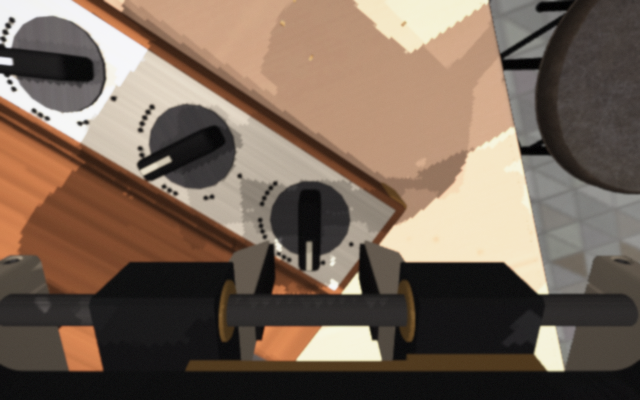

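The left dial's bar is centred and aligned between the fingers at (311,230), so I'm descending and gripping.

play_rows(
  commands=[
    {"x": 0.001,"y": -0.001,"z": 0.01,"twist": 0},
    {"x": 0.001,"y": -0.001,"z": 0.02,"twist": 0},
    {"x": 0.001,"y": -0.001,"z": 0.03,"twist": 0},
    {"x": 0.001,"y": -0.001,"z": 0.04,"twist": 0},
    {"x": 0.001,"y": -0.001,"z": 0.048,"twist": 0},
    {"x": 0.001,"y": -0.001,"z": 0.0525,"twist": 0},
    {"x": 0.001,"y": -0.001,"z": 0.0525,"twist": 0},
    {"x": 0.001,"y": -0.001,"z": 0.0525,"twist": 0},
  ],
)

```text
time: 3.45
tool_pos: [434.3, 45.6, 78.6]
tcp_rot: [3.142, 0.0, -2.452]
contact_force: [0.2, 0.6, -0.1]
grip_width: 41.4
finger_force: 0.0
```

play_rows(
  commands=[
    {"x": 0,"y": 0,"z": 0,"twist": 0},
    {"x": 0,"y": 0,"z": 0,"twist": 0},
    {"x": 0,"y": 0,"z": 0,"twist": 0},
    {"x": 0,"y": 0,"z": 0,"twist": 0},
    {"x": 0,"y": 0,"z": 0,"twist": 0},
    {"x": 0,"y": 0,"z": 0,"twist": 0},
    {"x": 0,"y": 0,"z": 0,"twist": 0},
    {"x": 0,"y": 0,"z": 0,"twist": 0},
  ],
  jaw=1,
)

```text
time: 4.25
tool_pos: [435.4, 44.5, 78.8]
tcp_rot: [-3.139, 0.001, -2.452]
contact_force: [2.8, -7.8, -2.4]
grip_width: 12.9
finger_force: 30.0
```

play_rows(
  commands=[
    {"x": 0,"y": -0.001,"z": 0,"twist": 5},
    {"x": 0,"y": -0.001,"z": 0,"twist": 10},
    {"x": 0,"y": -0.001,"z": 0,"twist": 15},
    {"x": 0,"y": -0.001,"z": 0,"twist": 20},
    {"x": 0,"y": -0.001,"z": 0,"twist": 25},
    {"x": 0,"y": -0.001,"z": 0,"twist": 30},
    {"x": 0,"y": -0.001,"z": 0,"twist": 35},
    {"x": 0,"y": -0.001,"z": 0,"twist": 40},
  ],
)

```text
time: 5.05
tool_pos: [435.4, 44.7, 78.8]
tcp_rot: [-3.141, 0.001, 3.129]
contact_force: [0.1, -0.9, 0.3]
grip_width: 12.9
finger_force: 30.0
```

play_rows(
  commands=[
    {"x": 0,"y": 0,"z": 0,"twist": 6},
    {"x": 0,"y": 0,"z": 0,"twist": 12},
    {"x": 0,"y": 0,"z": 0,"twist": 18},
    {"x": 0,"y": 0,"z": 0,"twist": 24},
    {"x": 0,"y": 0,"z": 0,"twist": 30},
    {"x": 0,"y": 0,"z": 0,"twist": 36},
    {"x": 0,"y": 0,"z": 0,"twist": 38.3},
    {"x": 0,"y": 0,"z": 0,"twist": 38.3},
  ],
)

```text
time: 5.85
tool_pos: [435.5, 44.9, 78.8]
tcp_rot: [3.14, 0.001, 2.464]
contact_force: [2.7, 1.3, -0.4]
grip_width: 12.6
finger_force: 30.0
```

Run:
```python
from h import *
Y=lambda v: np.pi+CASE[2]+np.pi/2-v
plan([(cw([-95,85,79]),Y(2.356)),(cw([-95,85,130]),Y(2.356)),(cw([-95,0,130]),Y(2.09))])
print(bot.get_obs()['contact_force'])
```

```text
t 5.8 p [435.5  44.9  78.8] rot [3.140e+00 1.000e-03 2.464e+00] w 12.6 q6 -0.97
  xyz [ 0.5  0.2 -0.2] twist 0.1
  xyz [ -0.   0. -51.] twist -0.0
  xyz [-60.1 -60.1  -0. ] twist -15.2
[ 2.67156421  1.34882407 -0.37010246]
```

play_rows(
  commands=[
    {"x": 0,"y": 0,"z": 0,"twist": 0},
    {"x": 0,"y": 0,"z": 0,"twist": 0},
    {"x": 0,"y": 0,"z": 0,"twist": 0},
    {"x": 0,"y": 0,"z": 0,"twist": 0},
    {"x": 0,"y": 0,"z": -0.01,"twist": 0},
    {"x": 0,"y": 0,"z": -0.025,"twist": 0},
    {"x": 0,"y": 0,"z": -0.04,"twist": 0},
    {"x": 0,"y": 0,"z": -0.051,"twist": 0},
  ],
  jaw=0.55,
)

```text
time: 6.65
tool_pos: [435.1, 44.8, 131.0]
tcp_rot: [3.141, 0.001, 2.464]
contact_force: [-0.2, 0.3, 0.1]
grip_width: 41.3
finger_force: 0.0
```

play_rows(
  commands=[
    {"x": -0.01,"y": -0.01,"z": 0,"twist": -2.5},
    {"x": -0.02,"y": -0.02,"z": 0,"twist": -5},
    {"x": -0.03,"y": -0.03,"z": 0,"twist": -7.5},
    {"x": -0.04,"y": -0.04,"z": 0,"twist": -10},
    {"x": -0.05,"y": -0.05,"z": 0,"twist": -12.5},
    {"x": -0.06,"y": -0.06,"z": 0,"twist": -15.2},
    {"x": -0.06,"y": -0.06,"z": 0,"twist": -15.2},
    {"x": -0.06,"y": -0.06,"z": 0,"twist": -15.2},
  ],
)

```text
time: 7.45
tool_pos: [443.9, -39.4, 129.9]
tcp_rot: [3.141, 0.0, 2.727]
contact_force: [-0.2, 1.2, 0.4]
grip_width: 41.4
finger_force: 0.0
```

Run:
```python
from h import *
Y=lambda v: np.pi+CASE[2]+np.pi/2-v
c=snap('wrist','w3')
plan([(cw([-95,0,79]),Y(2.09))])
print(px(c,[cw(p) for p in ([-95,85,78],[-95,0,78],[-95,0,50])]).round())
```

```text
t 7.5 p [443.8 -39.1 129.8] rot [ 3.141 -0.     2.728] w 41.5 q6 -1.42
  xyz [-0.3  0.1 50.8] twist 0.0
[[456. 166.]
 [316. 240.]
 [316. 222.]]
```

View pics/w3.png

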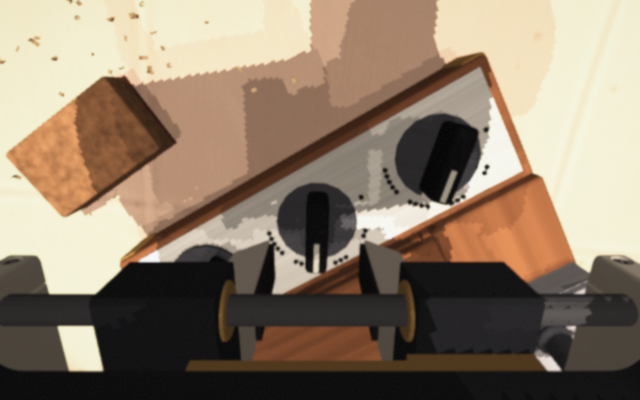

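The middle bar is vertical and centred at (317,230). The left dial's bar is parallel to the direction of its four-dot mark.

play_rows(
  commands=[
    {"x": 0,"y": 0,"z": 0.01,"twist": 0},
    {"x": 0,"y": 0,"z": 0.02,"twist": 0},
    {"x": 0,"y": 0,"z": 0.03,"twist": 0},
    {"x": 0,"y": 0,"z": 0.04,"twist": 0},
    {"x": 0,"y": 0,"z": 0.048,"twist": 0},
    {"x": 0,"y": 0,"z": 0.051,"twist": 0},
    {"x": 0,"y": 0,"z": 0.051,"twist": 0},
    {"x": 0,"y": 0,"z": 0.051,"twist": 0},
  ],
)

```text
time: 8.3
tool_pos: [444.2, -39.6, 78.6]
tcp_rot: [3.141, 0.0, 2.729]
contact_force: [-0.6, -0.7, -0.1]
grip_width: 41.4
finger_force: 0.0
```

play_rows(
  commands=[
    {"x": 0,"y": 0,"z": 0,"twist": 0},
    {"x": 0,"y": 0,"z": 0,"twist": 0},
    {"x": 0,"y": 0,"z": 0,"twist": 0},
    {"x": 0,"y": 0,"z": 0,"twist": 0},
    {"x": 0,"y": 0,"z": 0,"twist": 0},
    {"x": 0,"y": 0,"z": 0,"twist": 0},
    {"x": 0,"y": 0,"z": 0,"twist": 0},
    {"x": 0,"y": 0,"z": 0,"twist": 0},
  ],
  jaw=1,
)

```text
time: 9.1
tool_pos: [444.1, -39.5, 78.7]
tcp_rot: [3.141, 0.0, 2.729]
contact_force: [-0.1, 0.7, 3.0]
grip_width: 12.9
finger_force: 29.8
```

play_rows(
  commands=[
    {"x": 0,"y": 0,"z": 0,"twist": -5},
    {"x": 0,"y": 0,"z": 0,"twist": -10},
    {"x": 0,"y": 0,"z": 0,"twist": -15},
    {"x": 0,"y": 0,"z": 0,"twist": -20},
    {"x": 0,"y": 0,"z": 0,"twist": -25},
    {"x": 0,"y": 0,"z": 0,"twist": -30},
    {"x": 0,"y": 0,"z": 0,"twist": -35},
    {"x": 0,"y": 0,"z": 0,"twist": -40},
  ],
)

```text
time: 9.9
tool_pos: [444.0, -40.1, 78.6]
tcp_rot: [-3.141, -0.0, -2.852]
contact_force: [-1.2, -3.5, 3.2]
grip_width: 12.8
finger_force: 29.8
```

play_rows(
  commands=[
    {"x": 0,"y": 0,"z": 0,"twist": -5},
    {"x": 0,"y": 0,"z": 0,"twist": -10},
    {"x": 0,"y": 0,"z": 0,"twist": -15},
    {"x": 0,"y": 0,"z": 0,"twist": -20},
    {"x": 0,"y": 0,"z": 0,"twist": -25},
    {"x": 0,"y": 0,"z": 0,"twist": -30},
    {"x": 0,"y": 0,"z": 0,"twist": -34.8},
    {"x": 0,"y": 0,"z": 0,"twist": -34.8},
  ],
)

```text
time: 10.7
tool_pos: [444.4, -40.6, 78.7]
tcp_rot: [-3.14, -0.001, -2.245]
contact_force: [-0.4, -6.6, 1.8]
grip_width: 12.6
finger_force: 29.8
```

Run:
```python
from h import *
Y=lambda v: np.pi+CASE[2]+np.pi/2-v
plan([(cw([-95,0,79]),Y(.785)),(cw([-95,0,130]),Y(.785)),(cw([-95,-85,130]),Y(2.64)),(cw([-95,-85,79]),Y(2.64)),(cw([-95,-85,79]),Y(1.571))])
print(bot.get_obs()['contact_force'])
```

```text
t 10.7 p [444.4 -40.6  78.7] rot [-3.140e+00 -1.000e-03 -2.245e+00] w 12.6 q6 -2.73
  xyz [-1.   1.1 -0.3] twist 0.3
  xyz [  0.   0. -51.] twist -0.0
  xyz [ 60.1 -60.1  -0. ] twist 106.3
  xyz [-0. -0. 51.] twist -0.0
  xyz [0. 0. 0.] twist -61.2
[-0.40313506 -6.56185336  1.81585989]
```

play_rows(
  commands=[
    {"x": 0,"y": 0,"z": 0,"twist": 0},
    {"x": 0,"y": 0,"z": 0,"twist": 0},
    {"x": 0,"y": 0,"z": 0,"twist": 0},
    {"x": 0,"y": 0,"z": 0,"twist": 0},
    {"x": 0,"y": 0,"z": -0.01,"twist": 0},
    {"x": 0,"y": 0,"z": -0.025,"twist": 0},
    {"x": 0,"y": 0,"z": -0.04,"twist": 0},
    {"x": 0,"y": 0,"z": -0.051,"twist": 0},
  ],
  jaw=0.55,
)

```text
time: 11.5
tool_pos: [444.3, -39.5, 131.0]
tcp_rot: [-3.14, 0.001, -2.248]
contact_force: [0.8, 0.0, -0.3]
grip_width: 41.6
finger_force: 0.0
```

play_rows(
  commands=[
    {"x": 0.01,"y": -0.01,"z": 0,"twist": 7},
    {"x": 0.02,"y": -0.02,"z": 0,"twist": 14},
    {"x": 0.03,"y": -0.03,"z": 0,"twist": 21},
    {"x": 0.04,"y": -0.04,"z": 0,"twist": 28},
    {"x": 0.05,"y": -0.05,"z": 0,"twist": 35},
    {"x": 0.059,"y": -0.059,"z": 0,"twist": 42},
    {"x": 0.059,"y": -0.059,"z": 0,"twist": 49},
    {"x": 0.059,"y": -0.059,"z": 0,"twist": 56},
  ],
)

```text
time: 12.3
tool_pos: [453.1, -122.9, 130.2]
tcp_rot: [-3.142, 0.001, 3.052]
contact_force: [0.1, -0.5, 0.2]
grip_width: 41.3
finger_force: 0.0
```

play_rows(
  commands=[
    {"x": 0,"y": 0,"z": 0,"twist": 7},
    {"x": 0,"y": 0,"z": 0,"twist": 14},
    {"x": 0,"y": 0,"z": 0,"twist": 21},
    {"x": 0,"y": 0,"z": 0,"twist": 28},
    {"x": 0,"y": 0,"z": 0,"twist": 35},
    {"x": 0,"y": 0,"z": 0,"twist": 42},
    {"x": 0,"y": 0,"z": 0,"twist": 50.3},
    {"x": 0,"y": 0,"z": 0,"twist": 50.3},
  ],
)

```text
time: 13.1
tool_pos: [453.1, -122.4, 130.2]
tcp_rot: [3.141, 0.0, 2.178]
contact_force: [-0.2, -0.2, -0.3]
grip_width: 41.5
finger_force: 0.0
```

Run:
```python
from h import *
Y=lambda v: np.pi+CASE[2]+np.pi/2-v
c=snap('wrist','w4')
plan([(cw([-95,-85,79]),Y(2.64))])
print(px(c,[cw(p) for p in ([-95,-85,78],[-95,0,78],[-95,0,50])]).round())
```

```text
t 13.2 p [ 453.1 -122.5  130. ] rot [3.141 0.    2.183] w 41.2 q6 -1.04
  xyz [-1.  -0.7 51. ] twist 0.3
[[315. 241.]
 [396. 105.]
 [386. 103.]]
```

View pics/w4.png

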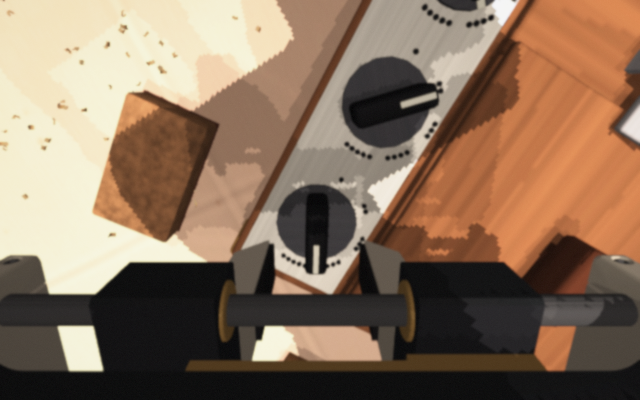

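The right bar is aligned at (317,230), and the middle dial points at its two dots near (439,88).

play_rows(
  commands=[
    {"x": -0.001,"y": -0.0005,"z": 0.01,"twist": 0},
    {"x": -0.001,"y": -0.0005,"z": 0.02,"twist": 0},
    {"x": -0.001,"y": -0.0005,"z": 0.03,"twist": 0},
    {"x": -0.001,"y": -0.0005,"z": 0.04,"twist": 0},
    {"x": -0.001,"y": -0.0005,"z": 0.048,"twist": 0},
    {"x": -0.001,"y": -0.0005,"z": 0.051,"twist": 0},
    {"x": -0.001,"y": -0.0005,"z": 0.051,"twist": 0},
    {"x": -0.001,"y": -0.0005,"z": 0.051,"twist": 0},
  ],
)

```text
time: 13.95
tool_pos: [453.3, -123.6, 78.6]
tcp_rot: [3.141, 0.0, 2.18]
contact_force: [-0.4, -0.7, -0.0]
grip_width: 41.4
finger_force: 0.0
```

play_rows(
  commands=[
    {"x": 0,"y": 0,"z": 0,"twist": 0},
    {"x": 0,"y": 0,"z": 0,"twist": 0},
    {"x": 0,"y": 0,"z": 0,"twist": 0},
    {"x": 0,"y": 0,"z": 0,"twist": 0},
    {"x": 0,"y": 0,"z": 0,"twist": 0},
    {"x": 0,"y": 0,"z": 0,"twist": 0},
    {"x": 0,"y": 0,"z": 0,"twist": 0},
    {"x": 0,"y": 0,"z": 0,"twist": 0},
  ],
  jaw=1,
)

```text
time: 14.75
tool_pos: [453.4, -123.4, 78.7]
tcp_rot: [3.141, 0.0, 2.18]
contact_force: [2.0, 4.6, 2.4]
grip_width: 12.3
finger_force: 30.0
```

play_rows(
  commands=[
    {"x": 0,"y": 0,"z": 0,"twist": -5},
    {"x": 0,"y": 0,"z": 0,"twist": -10},
    {"x": 0,"y": 0,"z": 0,"twist": -15},
    {"x": 0,"y": 0,"z": 0,"twist": -20},
    {"x": 0,"y": 0,"z": 0,"twist": -25},
    {"x": 0,"y": 0,"z": 0,"twist": -30},
    {"x": 0,"y": 0,"z": 0,"twist": -35},
    {"x": 0,"y": 0,"z": 0,"twist": -40},
  ],
)

```text
time: 15.55
tool_pos: [453.0, -124.0, 78.7]
tcp_rot: [-3.141, -0.0, 2.882]
contact_force: [-0.9, 0.1, 3.6]
grip_width: 13.1
finger_force: 30.0
```

play_rows(
  commands=[
    {"x": 0,"y": 0,"z": 0,"twist": -5},
    {"x": 0,"y": 0,"z": 0,"twist": -10},
    {"x": 0,"y": 0,"z": 0,"twist": -15},
    {"x": 0,"y": 0,"z": 0,"twist": -20},
    {"x": 0,"y": 0,"z": 0,"twist": -21},
    {"x": 0,"y": 0,"z": 0,"twist": -21},
    {"x": 0,"y": 0,"z": 0,"twist": -21},
    {"x": 0,"y": 0,"z": 0,"twist": -21},
  ],
)

```text
time: 16.35
tool_pos: [452.9, -124.4, 78.7]
tcp_rot: [-3.14, -0.0, -3.041]
contact_force: [-2.2, -5.9, 3.7]
grip_width: 12.7
finger_force: 30.0
```

play_rows(
  commands=[
    {"x": 0,"y": 0,"z": 0,"twist": 0},
    {"x": 0,"y": 0,"z": 0,"twist": 0},
    {"x": 0,"y": 0,"z": 0,"twist": 0},
    {"x": 0,"y": 0,"z": 0,"twist": 0},
    {"x": 0,"y": 0,"z": -0.02,"twist": 0},
    {"x": 0,"y": 0,"z": -0.04,"twist": 0},
    {"x": 0,"y": 0,"z": -0.06,"twist": 0},
    {"x": 0,"y": 0,"z": -0.081,"twist": 0},
  ],
  jaw=0.5,
)

```text
time: 17.15
tool_pos: [452.9, -123.3, 160.1]
tcp_rot: [3.141, -0.0, -3.039]
contact_force: [0.5, -0.5, 0.0]
grip_width: 46.1
finger_force: 0.0
```

Run:
```python
from h import *
yw=np.pi+CASE[2]
plan([(cw([30,93,160]),yw),(cw([30,93,112]),yw),(cw([30,117,112]),yw),(cw([46,117,112]),yw)])
print(bot.get_obs()['contact_force'])
```

```text
t 17.1 p [ 452.9 -123.3  160.1] rot [ 3.141 -0.    -3.039] w 46.1 q6 -2.1
  xyz [-1.247e+02  1.779e+02  1.000e-01] twist -0.1
  xyz [ 0. -0. 48.] twist -0.0
  xyz [-0. 24.  0.] twist -0.0
  xyz [-16.   0.   0.] twist -0.0
[ 0.54788606 -0.50901934  0.01634743]
```

play_rows(
  commands=[
    {"x": -0.021,"y": 0.03,"z": 0,"twist": 0},
    {"x": -0.042,"y": 0.06,"z": 0,"twist": 0},
    {"x": -0.063,"y": 0.09,"z": 0,"twist": 0},
    {"x": -0.084,"y": 0.12,"z": 0,"twist": 0},
    {"x": -0.105,"y": 0.15,"z": 0,"twist": 0},
    {"x": -0.1247,"y": 0.178,"z": 0,"twist": 0},
    {"x": -0.1247,"y": 0.178,"z": 0,"twist": 0},
    {"x": -0.1247,"y": 0.178,"z": 0,"twist": 0},
  ],
)

```text
time: 17.95
tool_pos: [558.6, 66.8, 159.0]
tcp_rot: [3.142, -0.001, -3.037]
contact_force: [-0.5, 0.0, -1.5]
grip_width: 45.8
finger_force: 0.0
```

Run:
```python
from h import *
c=snap('wrist','w5')
yw=np.pi+CASE[2]
plan([(cw([30,93,112]),yw)])
print(px(c,[cw(p) for p in ([30,93,110],[30,93,84],[-95,-85,78])]).round())
```

```text
t 18.0 p [558.4  66.1 159.1] rot [-3.142e+00 -1.000e-03 -3.038e+00] w 46.0 q6 -1.69
  xyz [-0.4  0.3 47.1] twist -0.1
[[315. 242.]
 [315. 225.]
 [-16.   4.]]
```

View pics/w5.png

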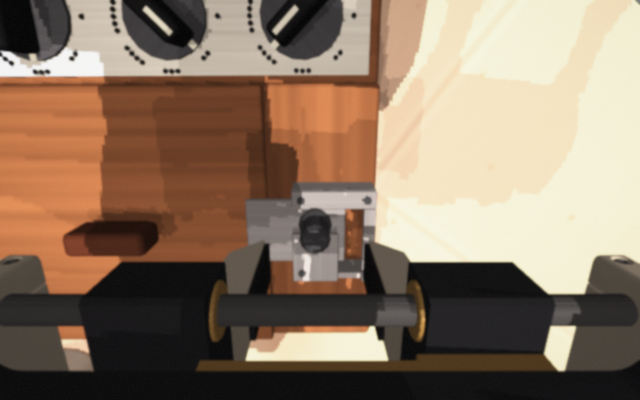

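The knob sits at (315,232) as predicted, and the left and middle dials are on their marks. Descending to grip it.

play_rows(
  commands=[
    {"x": 0,"y": 0,"z": 0.01,"twist": 0},
    {"x": 0,"y": 0,"z": 0.02,"twist": 0},
    {"x": 0,"y": 0,"z": 0.03,"twist": 0},
    {"x": 0,"y": 0,"z": 0.04,"twist": 0},
    {"x": 0,"y": 0,"z": 0.047,"twist": 0},
    {"x": 0,"y": 0,"z": 0.047,"twist": 0},
    {"x": 0,"y": 0,"z": 0.047,"twist": 0},
    {"x": 0,"y": 0,"z": 0.047,"twist": 0},
  ],
)

```text
time: 18.8
tool_pos: [559.3, 66.3, 112.9]
tcp_rot: [-3.142, 0.001, -3.039]
contact_force: [0.4, -0.9, -0.1]
grip_width: 45.7
finger_force: 0.0
```

play_rows(
  commands=[
    {"x": 0,"y": 0,"z": 0,"twist": 0},
    {"x": 0,"y": 0,"z": 0,"twist": 0},
    {"x": 0,"y": 0,"z": 0,"twist": 0},
    {"x": 0,"y": 0,"z": 0,"twist": 0},
    {"x": 0,"y": 0,"z": 0,"twist": 0},
    {"x": 0,"y": 0,"z": 0,"twist": 0},
    {"x": 0,"y": 0,"z": 0,"twist": 0},
    {"x": 0,"y": 0,"z": 0,"twist": 0},
  ],
  jaw=1,
)

```text
time: 19.6
tool_pos: [559.0, 66.1, 112.6]
tcp_rot: [-3.141, 0.0, -3.039]
contact_force: [1.1, -2.7, 0.8]
grip_width: 15.6
finger_force: 29.3
```

play_rows(
  commands=[
    {"x": 0,"y": 0.004,"z": 0,"twist": 0},
    {"x": 0,"y": 0.008,"z": 0,"twist": 0},
    {"x": 0,"y": 0.012,"z": 0,"twist": 0},
    {"x": 0,"y": 0.016,"z": 0,"twist": 0},
    {"x": 0,"y": 0.019,"z": 0,"twist": 0},
    {"x": 0,"y": 0.022,"z": 0,"twist": 0},
    {"x": 0,"y": 0.0235,"z": 0,"twist": 0},
    {"x": 0,"y": 0.0235,"z": 0,"twist": 0},
  ],
)

```text
time: 20.4
tool_pos: [556.5, 89.0, 112.5]
tcp_rot: [-3.14, -0.0, -3.038]
contact_force: [0.5, -8.5, 1.0]
grip_width: 16.1
finger_force: 29.4
```

Run:
```python
from h import *
yw=np.pi+CASE[2]
plan([(cw([30,117,112]),yw),(cw([46,117,112]),yw)])
o=bot.get_obs(); print(R.from_euler('z',-CASE[2]).apply(o['contact_force']))
```

```text
t 20.4 p [556.5  89.  112.5] rot [-3.14  -0.    -3.038] w 16.1 q6 -1.65
  xyz [0.2 1.4 0.5] twist -0.1
  xyz [-16.   0.   0.] twist -0.0
[-0.37118539 -8.46521056  1.03751747]
```

play_rows(
  commands=[
    {"x": 0,"y": 0.0008,"z": 0,"twist": 0},
    {"x": -0.002,"y": 0.0008,"z": 0,"twist": 0},
    {"x": -0.005,"y": 0.0008,"z": 0,"twist": 0},
    {"x": -0.008,"y": 0.0008,"z": 0,"twist": 0},
    {"x": -0.011,"y": 0.0008,"z": 0,"twist": 0},
    {"x": -0.014,"y": 0.0008,"z": 0,"twist": 0},
    {"x": -0.0162,"y": 0.0008,"z": 0,"twist": 0},
    {"x": -0.0162,"y": 0.0008,"z": 0,"twist": 0},
  ],
)

```text
time: 21.2
tool_pos: [572.4, 91.1, 112.4]
tcp_rot: [-3.14, -0.001, -3.039]
contact_force: [-0.6, -8.8, 1.5]
grip_width: 15.7
finger_force: 29.4
```

Run:
```python
from h import *
yw=np.pi+CASE[2]
plan([(cw([46,117,112]),yw)])
o=bot.get_obs(); print(R.from_euler('z',-CASE[2]).apply(o['contact_force']))
c=snap('wrist','w6'); cv2.imwrite('pics/w6a.png',cv2.resize(c['pixels'][150:310,200:440,::-1],None,fx=3,fy=3))
```

```text
t 21.2 p [572.4  91.1 112.4] rot [-3.140e+00 -1.000e-03 -3.039e+00] w 15.7 q6 -1.65
  xyz [0.3 0.9 0.4] twist -0.1
[-1.47463919 -8.70647434  1.53741043]
```

View pics/w6a.png

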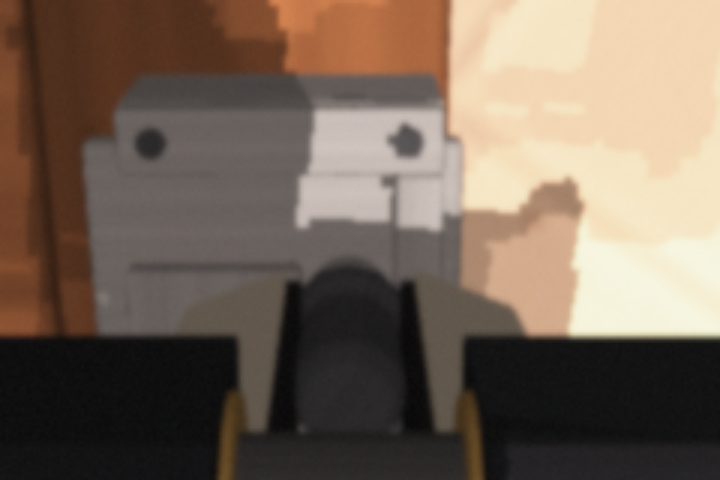

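play_rows(
  commands=[
    {"x": 0,"y": -0.001,"z": 0,"twist": 0},
    {"x": 0,"y": -0.002,"z": 0,"twist": 0},
    {"x": 0,"y": -0.002,"z": 0,"twist": 0},
    {"x": 0,"y": -0.002,"z": 0,"twist": 0},
    {"x": 0,"y": -0.002,"z": 0,"twist": 0},
    {"x": 0,"y": -0.002,"z": 0,"twist": 0},
    {"x": 0,"y": -0.002,"z": 0,"twist": 0},
    {"x": 0,"y": -0.002,"z": 0,"twist": 0},
  ],
)

```text
time: 22.05
tool_pos: [572.6, 89.6, 112.5]
tcp_rot: [-3.14, -0.001, -3.039]
contact_force: [-0.1, -5.6, 0.1]
grip_width: 16.1
finger_force: 29.4
```

play_rows(
  commands=[
    {"x": 0,"y": 0,"z": 0,"twist": 0},
    {"x": 0,"y": 0,"z": 0,"twist": 0},
    {"x": 0,"y": 0,"z": 0,"twist": 0},
    {"x": 0,"y": 0,"z": 0,"twist": 0},
    {"x": 0,"y": 0,"z": -0.01,"twist": 0},
    {"x": 0,"y": 0,"z": -0.03,"twist": 0},
    {"x": 0,"y": 0,"z": -0.05,"twist": 0},
    {"x": 0,"y": 0,"z": -0.07,"twist": 0},
  ],
  jaw=0.5,
)

```text
time: 22.85
tool_pos: [572.8, 90.3, 184.1]
tcp_rot: [3.141, 0.001, -3.039]
contact_force: [-0.2, -0.4, -0.2]
grip_width: 46.3
finger_force: 0.0
```

Run:
```python
from h import *
yl=np.pi/2+CASE[2]
L=[40,-37]
plan([(cw(L+[180]),yl),(cw(L+[92]),yl),(cw(L+[200]),yl)])
c=snap('wrist','w7')
print(px(c,[cw(p) for p in ([46,115,110],[46,115,84],[40,-37,94])]).round())
```

```text
t 22.9 p [572.8  90.3 184.1] rot [ 3.141e+00  1.000e-03 -3.039e+00] w 46.3 q6 -1.65
  xyz [   6.2 -152.3    4.1] twist 89.9
  xyz [ 0. -0. 88.] twist -0.0
  xyz [  -0.    0. -108.] twist -0.0
[[315. 224.]
 [315. 210.]
 [ 85. 207.]]
```

View pics/w7.png

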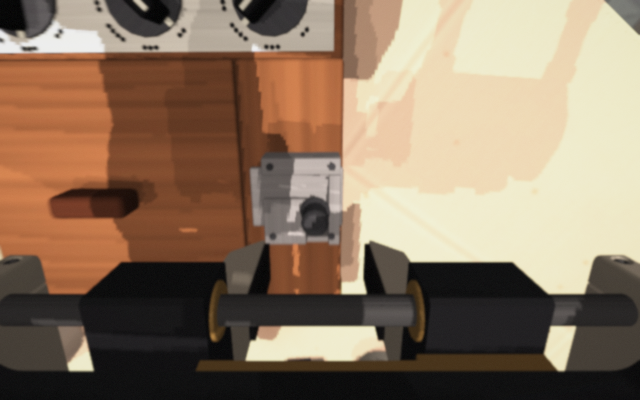

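The bolt holds in the notch, knob at (315,215). On to the lid.

play_rows(
  commands=[
    {"x": 0.001,"y": -0.02,"z": 0,"twist": 6},
    {"x": 0.002,"y": -0.04,"z": 0,"twist": 12},
    {"x": 0.003,"y": -0.06,"z": 0,"twist": 18},
    {"x": 0.004,"y": -0.08,"z": 0,"twist": 24},
    {"x": 0.005,"y": -0.1,"z": 0,"twist": 30},
    {"x": 0.006,"y": -0.12,"z": 0,"twist": 36},
    {"x": 0.006,"y": -0.14,"z": 0,"twist": 42},
    {"x": 0.006,"y": -0.152,"z": 0.004,"twist": 48},
  ],
)

```text
time: 23.7
tool_pos: [582.8, -63.1, 179.2]
tcp_rot: [3.141, 0.002, 2.401]
contact_force: [0.5, -0.4, -0.5]
grip_width: 46.0
finger_force: 0.0
```

play_rows(
  commands=[
    {"x": 0,"y": 0,"z": 0,"twist": 7},
    {"x": 0,"y": 0,"z": 0,"twist": 14},
    {"x": 0,"y": 0,"z": 0,"twist": 21},
    {"x": 0,"y": 0,"z": 0,"twist": 28},
    {"x": 0,"y": 0,"z": 0,"twist": 35},
    {"x": 0,"y": 0,"z": 0,"twist": 42},
    {"x": 0,"y": 0,"z": 0,"twist": 42},
    {"x": 0,"y": 0,"z": 0,"twist": 42},
  ],
)

```text
time: 24.5
tool_pos: [582.4, -61.6, 178.6]
tcp_rot: [3.141, -0.0, 1.677]
contact_force: [-0.6, 0.3, -0.1]
grip_width: 45.7
finger_force: 0.0
```

Run:
```python
from h import *
yl=np.pi/2+CASE[2]
L=[40,-37]
plan([(cw(L+[92]),yl)])
c=snap('wrist','w8')
m=(c['pixels'].astype(int).sum(2)<130)
p=px(c,[cw(q) for q in ([40,-12,94],[40,-62,94],[32,-37,94],[48,-37,94])]).round(); print(p)
im=cv2.cvtColor(c['pixels'],cv2.COLOR_RGB2GRAY)
cx,cy=p.mean(0).astype(int); print(im[cy,cx-50:cx+50:2]); print(im[cy-80:cy+60:4,cx])
```

```text
t 24.5 p [582.4 -61.6 178.6] rot [ 3.141 -0.     1.677] w 45.7 q6 -0.34
  xyz [-0.1 -0.1 86.6] twist 0.1
[[317. 182.]
 [317. 254.]
 [304. 219.]
 [329. 219.]]
[76 79 80 82 82 82 82 83 82 79 78 81 81 87 96 96 88 81 78 60 39 34 40 44
 44 43 44 43 46 46 43 39 61 80 82 81 82 83 84 82 80 80 77 77 79 81 80 75
 74 74]
[133 132 132 132 134 133 133 123 121  81  28  48  74  79  41  33  36  44
  42  46  43  44  45  43  44  43  43  44  43  82  95  96  94  96  95]
```

play_rows(
  commands=[
    {"x": 0,"y": 0,"z": 0.014,"twist": 0},
    {"x": 0,"y": 0,"z": 0.028,"twist": 0},
    {"x": 0,"y": 0,"z": 0.042,"twist": 0},
    {"x": 0,"y": 0,"z": 0.056,"twist": 0},
    {"x": 0,"y": 0,"z": 0.07,"twist": 0},
    {"x": 0,"y": 0,"z": 0.08,"twist": 0},
    {"x": 0,"y": 0,"z": 0.0866,"twist": 0},
    {"x": 0,"y": 0,"z": 0.0866,"twist": 0},
  ],
)

```text
time: 25.35
tool_pos: [582.0, -61.6, 91.2]
tcp_rot: [-3.14, -0.001, 1.674]
contact_force: [0.5, -0.1, -0.1]
grip_width: 45.7
finger_force: 0.0
```

play_rows(
  commands=[
    {"x": 0,"y": 0,"z": 0,"twist": 0},
    {"x": 0,"y": 0,"z": 0,"twist": 0},
    {"x": 0,"y": 0,"z": 0,"twist": 0},
    {"x": 0,"y": 0,"z": 0,"twist": 0},
    {"x": 0,"y": 0,"z": 0,"twist": 0},
    {"x": 0,"y": 0,"z": 0,"twist": 0},
    {"x": 0,"y": 0,"z": 0,"twist": 0},
    {"x": 0,"y": 0,"z": 0,"twist": 0},
  ],
  jaw=1,
)

```text
time: 26.15
tool_pos: [582.7, -61.8, 92.3]
tcp_rot: [3.141, 0.0, 1.674]
contact_force: [-0.2, 0.4, 4.5]
grip_width: 15.9
finger_force: 30.0
```

play_rows(
  commands=[
    {"x": 0,"y": 0,"z": -0.006,"twist": 0},
    {"x": 0,"y": 0,"z": -0.014,"twist": 0},
    {"x": 0,"y": 0,"z": -0.026,"twist": 0},
    {"x": 0,"y": 0,"z": -0.04,"twist": 0},
    {"x": 0,"y": 0,"z": -0.056,"twist": 0},
    {"x": 0,"y": 0,"z": -0.072,"twist": 0},
    {"x": 0,"y": 0,"z": -0.085,"twist": 0},
    {"x": 0,"y": 0,"z": -0.1,"twist": 0},
  ],
)

```text
time: 26.95
tool_pos: [582.1, -61.7, 192.9]
tcp_rot: [-3.141, -0.0, 1.673]
contact_force: [-0.4, -0.0, -3.8]
grip_width: 15.6
finger_force: 30.0
```

Run:
```python
from h import *
plan([((585,320,190),1.675),((585,320,45),1.675)])
c=load('t1'); print(world(c,[[216,122],[248,121]],0))
s=snap('side','s1')
```

```text
t 26.9 p [582.1 -61.7 192.9] rot [-3.141 -0.     1.673] w 15.6 q6 -0.34
  xyz [379.4  42.    2.9] twist -0.1
  xyz [  0.  -0. 145.] twist -0.0
[[774.76007882 186.58972479   0.        ]
 [778.04732409  93.03985449   0.        ]]
```

play_rows(
  commands=[
    {"x": 0.014,"y": 0.0015,"z": 0,"twist": 0},
    {"x": 0.036,"y": 0.004,"z": 0,"twist": 0},
    {"x": 0.062,"y": 0.007,"z": 0,"twist": 0},
    {"x": 0.09,"y": 0.01,"z": 0,"twist": 0},
    {"x": 0.118,"y": 0.013,"z": 0,"twist": 0},
    {"x": 0.146,"y": 0.016,"z": 0,"twist": 0},
    {"x": 0.172,"y": 0.019,"z": 0,"twist": 0},
    {"x": 0.19,"y": 0.021,"z": 0,"twist": 0},
  ],
)

```text
time: 27.8
tool_pos: [582.7, 132.2, 190.9]
tcp_rot: [-3.14, -0.001, 1.675]
contact_force: [0.2, 0.3, -3.7]
grip_width: 15.6
finger_force: 30.0
```

play_rows(
  commands=[
    {"x": 0.026,"y": 0.003,"z": 0,"twist": 0},
    {"x": 0.054,"y": 0.006,"z": 0,"twist": 0},
    {"x": 0.082,"y": 0.009,"z": 0,"twist": 0},
    {"x": 0.11,"y": 0.012,"z": 0.01,"twist": 0},
    {"x": 0.138,"y": 0.015,"z": 0.02,"twist": 0},
    {"x": 0.165,"y": 0.018,"z": 0.035,"twist": 0},
    {"x": 0.182,"y": 0.02,"z": 0.055,"twist": 0},
    {"x": 0.189,"y": 0.021,"z": 0.075,"twist": 0},
  ],
)

```text
time: 28.6
tool_pos: [583.8, 322.4, 115.1]
tcp_rot: [-3.14, -0.001, 1.676]
contact_force: [0.4, -0.7, -3.0]
grip_width: 15.9
finger_force: 30.0
```

Run:
```python
from h import *
plan([((585,320,45),1.675)])
```

```text
t 28.6 p [583.8 322.4 115.1] rot [-3.140e+00 -1.000e-03  1.676e+00] w 15.9 q6 0.28
  xyz [-2.5  1.  70.1] twist 0.0
```

play_rows(
  commands=[
    {"x": 0,"y": 0,"z": 0.012,"twist": 0},
    {"x": 0,"y": 0,"z": 0.026,"twist": 0},
    {"x": 0,"y": 0,"z": 0.04,"twist": 0},
    {"x": 0,"y": 0,"z": 0.054,"twist": 0},
    {"x": 0,"y": 0,"z": 0.063,"twist": 0},
    {"x": 0,"y": 0,"z": 0.068,"twist": 0},
    {"x": 0,"y": 0,"z": 0.0715,"twist": 0},
    {"x": 0,"y": 0,"z": 0.0715,"twist": 0},
  ],
)

```text
time: 29.4
tool_pos: [585.3, 319.5, 45.3]
tcp_rot: [-3.142, -0.0, 1.673]
contact_force: [-0.7, 0.8, -2.5]
grip_width: 15.7
finger_force: 30.0
```

play_rows(
  commands=[
    {"x": 0,"y": 0,"z": 0,"twist": 0},
    {"x": 0,"y": 0,"z": 0,"twist": 0},
    {"x": 0,"y": 0,"z": 0,"twist": 0},
    {"x": 0,"y": 0,"z": 0,"twist": 0},
    {"x": 0,"y": 0,"z": 0,"twist": 0},
    {"x": 0,"y": 0,"z": 0,"twist": 0},
    {"x": 0,"y": 0,"z": 0,"twist": 0},
    {"x": 0,"y": 0,"z": 0,"twist": 0},
  ],
  jaw=0.5,
)

```text
time: 30.2
tool_pos: [585.3, 319.6, 45.4]
tcp_rot: [-3.142, -0.0, 1.673]
contact_force: [-0.1, -0.4, 0.5]
grip_width: 45.8
finger_force: 0.0
```

play_rows(
  commands=[
    {"x": 0,"y": 0,"z": -0.02,"twist": 0},
    {"x": 0,"y": 0,"z": -0.045,"twist": 0},
    {"x": 0,"y": 0,"z": -0.08,"twist": 0},
    {"x": 0,"y": 0,"z": -0.12,"twist": 0},
    {"x": 0,"y": 0,"z": -0.16,"twist": 0},
    {"x": 0,"y": 0,"z": -0.2,"twist": 0},
    {"x": 0,"y": 0,"z": -0.2,"twist": 0},
    {"x": 0,"y": 0,"z": -0.2,"twist": 0},
  ],
)

```text
time: 31.0
tool_pos: [585.5, 319.7, 246.4]
tcp_rot: [3.139, -0.001, 1.674]
contact_force: [-0.0, 0.2, -0.3]
grip_width: 46.2
finger_force: 0.0
```

Run:
```python
from h import *
c=snap('top','t2'); o=load('t1')
hsv=cv2.cvtColor(c['pixels'],cv2.COLOR_RGB2HSV)
g=c['pixels'].astype(int)
# table background colour sample near blanks
bg=np.median(g[175:260,345:445].reshape(-1,3),0); print(bg)
m=(np.abs(g-bg).sum(2)>60).astype(np.uint8); m[:170]=0;m[265:]=0;m[:,:352]=0;m[:,460:]=0
n,l,s,ce=cv2.connectedComponentsWithStats(m)
for i in range(1,n):
    if s[i,4]>100:
        pts=np.argwhere(l==i)[:,::-1].astype(np.float32); r=cv2.minAreaRect(pts); z=25
        b=world(c,cv2.boxPoints(r),z); print(s[i].tolist(),world(c,ce[i],z).round(1)[0,:2],np.linalg.norm(b[0]-b[1]).round(),np.linalg.norm(b[1]-b[2]).round(), [np.arctan2(*(b[k+1]-b[k])[[1,0]]).round(3) for k in (0,1)], g[l==i].mean(0).round())
```

```text
[175. 173. 152.]
[409, 175, 12, 53, 563] [ 546.1 -380.7] 31.0 146.0 [np.float64(-1.559), np.float64(3.126)] [96. 75. 58.]
[366, 188, 14, 26, 311] [ 546.3 -264.9] 36.0 70.0 [np.float64(-1.56), np.float64(3.137)] [159. 123.  89.]
[424, 194, 17, 56, 586] [ 489.1 -428.9] 31.0 153.0 [np.float64(-1.438), np.float64(-3.033)] [156. 122.  88.]
```

Run:
```python
from h import *
plan([((585,90,240),1.1),((585,-140,240),.55),((586,-381,120),-.01),((586,-381,28),-.01)])
```

```text
t 31.1 p [584.9 319.5 244.7] rot [-3.141  0.     1.674] w 45.7 q6 0.28
  xyz [-228.3  -23.5    4.7] twist 32.9
  xyz [-205.   104.3    0. ] twist 31.5
  xyz [-125.1  206.   120. ] twist 32.1
  xyz [ 0. -0. 92.] twist -0.0
```

play_rows(
  commands=[
    {"x": -0.02,"y": -0.002,"z": 0.004,"twist": 4},
    {"x": -0.05,"y": -0.005,"z": 0.004,"twist": 8},
    {"x": -0.08,"y": -0.008,"z": 0.004,"twist": 12},
    {"x": -0.11,"y": -0.011,"z": 0.004,"twist": 16},
    {"x": -0.14,"y": -0.014,"z": 0.004,"twist": 20},
    {"x": -0.17,"y": -0.0175,"z": 0.004,"twist": 24},
    {"x": -0.2,"y": -0.0205,"z": 0.004,"twist": 28.5},
    {"x": -0.228,"y": -0.0235,"z": 0.004,"twist": 32.9},
  ],
  jaw=0.45,
)

```text
time: 31.85
tool_pos: [584.3, 89.0, 239.3]
tcp_rot: [-3.138, 0.002, 1.096]
contact_force: [0.2, 0.2, -0.2]
grip_width: 50.4
finger_force: 0.0
```

play_rows(
  commands=[
    {"x": -0.026,"y": 0.013,"z": 0,"twist": 4},
    {"x": -0.051,"y": 0.026,"z": 0,"twist": 8},
    {"x": -0.077,"y": 0.039,"z": 0,"twist": 12},
    {"x": -0.102,"y": 0.052,"z": 0,"twist": 16},
    {"x": -0.128,"y": 0.065,"z": 0,"twist": 20},
    {"x": -0.154,"y": 0.078,"z": 0,"twist": 24},
    {"x": -0.18,"y": 0.091,"z": 0,"twist": 28},
    {"x": -0.205,"y": 0.104,"z": 0,"twist": 31.5},
  ],
)

```text
time: 32.65
tool_pos: [583.9, -140.5, 239.2]
tcp_rot: [-3.138, 0.002, 0.547]
contact_force: [0.6, 0.5, -0.1]
grip_width: 50.5
finger_force: 0.0
```

play_rows(
  commands=[
    {"x": -0.018,"y": 0.03,"z": 0,"twist": 5},
    {"x": -0.036,"y": 0.06,"z": 0,"twist": 10},
    {"x": -0.055,"y": 0.09,"z": 0.01,"twist": 15},
    {"x": -0.073,"y": 0.12,"z": 0.03,"twist": 20},
    {"x": -0.091,"y": 0.15,"z": 0.06,"twist": 25},
    {"x": -0.109,"y": 0.18,"z": 0.09,"twist": 29},
    {"x": -0.125,"y": 0.206,"z": 0.12,"twist": 32.1},
    {"x": -0.125,"y": 0.206,"z": 0.12,"twist": 32.1},
  ],
)

```text
time: 33.45
tool_pos: [581.8, -382.2, 113.0]
tcp_rot: [-3.135, 0.01, -0.016]
contact_force: [-0.8, 1.1, -1.2]
grip_width: 50.3
finger_force: 0.0
```

Run:
```python
from h import *
c=snap('wrist','w9'); cv2.imwrite('pics/w9.png',c['pixels'][...,::-1])
plan([((586,-381,28),-.01)])
print(px(c,[[546,-381,23],[617,-381,23],[617,-394,23],[617,-368,23],[489,-430,22]]).round())
```

```text
t 33.5 p [ 583.2 -380.7  115.9] rot [-3.136  0.007 -0.013] w 50.9 q6 0.9
  xyz [ 2.8  0.2 87.9] twist -0.2
[[317. 262.]
 [315. 162.]
 [336. 161.]
 [295. 162.]
 [384. 329.]]
```

View pics/w9.png

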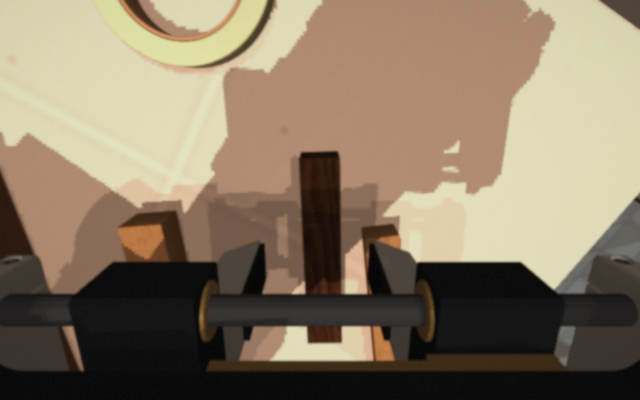

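The walnut's far end is at (320,156), about 3 mm right of my estimate, and the beech ends at row 230. Gripping the walnut beyond the beech's end.

play_rows(
  commands=[
    {"x": 0.007,"y": 0.0033,"z": 0.0,"twist": 0},
    {"x": 0.007,"y": 0.0033,"z": 0.015,"twist": 0},
    {"x": 0.007,"y": 0.0033,"z": 0.035,"twist": 0},
    {"x": 0.007,"y": 0.0033,"z": 0.055,"twist": 0},
    {"x": 0.007,"y": 0.0033,"z": 0.072,"twist": 0},
    {"x": 0.007,"y": 0.0033,"z": 0.082,"twist": 0},
    {"x": 0.007,"y": 0.0033,"z": 0.0875,"twist": 0},
    {"x": 0.007,"y": 0.0033,"z": 0.0875,"twist": 0},
  ],
)

```text
time: 34.3
tool_pos: [592.9, -383.2, 33.6]
tcp_rot: [-3.141, 0.0, -0.01]
contact_force: [-0.2, -0.2, 0.2]
grip_width: 50.4
finger_force: 0.0
```

play_rows(
  commands=[
    {"x": 0,"y": 0,"z": 0,"twist": 0},
    {"x": 0,"y": 0,"z": 0,"twist": 0},
    {"x": 0,"y": 0,"z": 0,"twist": 0},
    {"x": 0,"y": 0,"z": 0,"twist": 0},
    {"x": 0,"y": 0,"z": 0,"twist": 0},
    {"x": 0,"y": 0,"z": 0,"twist": 0},
    {"x": 0,"y": 0,"z": 0,"twist": 0},
    {"x": 0,"y": 0,"z": 0,"twist": 0},
  ],
  jaw=1,
)

```text
time: 35.1
tool_pos: [593.0, -384.1, 34.6]
tcp_rot: [3.141, -0.001, -0.011]
contact_force: [0.0, 1.1, 4.9]
grip_width: 26.0
finger_force: 29.8
```

play_rows(
  commands=[
    {"x": 0,"y": 0,"z": -0.015,"twist": 0},
    {"x": 0,"y": 0,"z": -0.035,"twist": 0},
    {"x": 0,"y": 0,"z": -0.06,"twist": 0},
    {"x": 0,"y": 0,"z": -0.09,"twist": 0},
    {"x": 0,"y": 0,"z": -0.12,"twist": 0},
    {"x": 0,"y": 0,"z": -0.12,"twist": 0},
    {"x": 0,"y": 0,"z": -0.12,"twist": 0},
    {"x": 0,"y": 0,"z": -0.12,"twist": 0},
  ],
)

```text
time: 35.9
tool_pos: [592.1, -383.2, 152.2]
tcp_rot: [-3.139, 0.002, -0.011]
contact_force: [-0.0, 0.2, -1.1]
grip_width: 25.7
finger_force: 29.8
```

Run:
```python
from h import *
snap('side','s2')
C=CASE[2]
# walnut blank centre is ~41 mm behind TCP; target blank centre case (40,-37+2)
plan([(cw([81,-35,150]),C),(cw([81,-35,37]),C)])
```

```text
t 36.0 p [ 592.  -383.2  151.9] rot [-3.139e+00  3.000e-03 -1.100e-02] w 25.8 q6 0.9
  xyz [  27.3 -328.     1.9] twist -6.6
  xyz [  0.  -0. 113.] twist -0.0
```

Run:
```python
from h import *
C=CASE[2]
plan([(cw([84,-30,140]),C),(cw([84,-30,43]),C)])
c=load('s2'); g=c['pixels']
p=px(c,[[592,-383,135],[477,-383,135],[477,-383,118]]); print(p.round())
```

```text
t 36.0 p [ 592.  -383.2  151.9] rot [-3.139e+00  3.000e-03 -1.100e-02] w 25.8 q6 0.9
  xyz [  29.7 -333.3   11.9] twist -6.6
  xyz [ 0. -0. 97.] twist -0.0
[[404. 228.]
 [355. 243.]
 [354. 251.]]
```

play_rows(
  commands=[
    {"x": 0.002,"y": -0.02,"z": 0,"twist": -1},
    {"x": 0.005,"y": -0.06,"z": 0,"twist": -2},
    {"x": 0.009,"y": -0.108,"z": 0,"twist": -3},
    {"x": 0.013,"y": -0.156,"z": 0,"twist": -4},
    {"x": 0.017,"y": -0.204,"z": 0,"twist": -5},
    {"x": 0.021,"y": -0.252,"z": 0,"twist": -6},
    {"x": 0.026,"y": -0.3,"z": 0,"twist": -6.6},
    {"x": 0.0295,"y": -0.333,"z": 0.01,"twist": -6.6},
  ],
)

```text
time: 36.75
tool_pos: [626.0, -47.9, 143.8]
tcp_rot: [-3.141, -0.0, 0.107]
contact_force: [-0.2, -0.4, -1.5]
grip_width: 26.1
finger_force: 29.8
```

play_rows(
  commands=[
    {"x": 0,"y": 0,"z": 0,"twist": 0},
    {"x": 0,"y": 0,"z": 0,"twist": 0},
    {"x": 0,"y": 0,"z": 0,"twist": 0},
    {"x": 0,"y": 0,"z": 0,"twist": 0},
    {"x": 0,"y": 0,"z": 0,"twist": 0},
    {"x": 0,"y": 0,"z": 0,"twist": 0},
    {"x": 0,"y": 0,"z": 0,"twist": 0},
    {"x": 0,"y": 0,"z": 0,"twist": 0},
  ],
)

```text
time: 37.55
tool_pos: [625.9, -51.4, 144.0]
tcp_rot: [-3.142, -0.0, 0.104]
contact_force: [-1.0, 0.9, -0.4]
grip_width: 26.0
finger_force: 29.8
```

Run:
```python
from h import *
C=CASE[2]
plan([(cw([84,-30,43]),C)])
c=snap('top','t3'); g=c['pixels'].astype(int)
# walnut tilt check from side: dark brown pixels
s=snap('side','s3')
for off in (0,-30,-60,-100,-110):
    p=px(s,[cw([84+off,-43,z]) for z in (150,140,130,120,110,100,95)]).round().astype(int)
    print(off,[tuple(s['pixels'][v,u]) for u,v in p] if 0 else [int(s['pixels'][v,u].astype(int).sum()) for u,v in p])
```

```text
t 37.5 p [625.9 -51.4 144. ] rot [-3.142 -0.     0.104] w 26.0 q6 1.26
  xyz [ -0.5  -1.2 101. ] twist -0.1
0 [269, 267, 269, 240, 204, 548, 559]
-30 [154, 111, 95, 89, 147, 149, 155]
-60 [551, 105, 105, 96, 203, 157, 157]
-100 [483, 91, 80, 115, 133, 146, 153]
-110 [328, 87, 117, 100, 134, 149, 157]
```

play_rows(
  commands=[
    {"x": 0,"y": -0.001,"z": 0.02,"twist": 0},
    {"x": 0,"y": -0.001,"z": 0.04,"twist": 0},
    {"x": 0,"y": -0.001,"z": 0.06,"twist": 0},
    {"x": 0,"y": -0.001,"z": 0.075,"twist": 0},
    {"x": 0,"y": -0.001,"z": 0.088,"twist": 0},
    {"x": 0,"y": -0.001,"z": 0.096,"twist": 0},
    {"x": 0,"y": -0.001,"z": 0.1,"twist": 0},
    {"x": 0,"y": -0.001,"z": 0.1,"twist": 0},
  ],
)

```text
time: 38.45
tool_pos: [625.7, -50.1, 43.7]
tcp_rot: [-3.141, 0.0, 0.105]
contact_force: [0.0, 0.2, -0.7]
grip_width: 25.6
finger_force: 29.8
```

play_rows(
  commands=[
    {"x": 0,"y": 0,"z": 0,"twist": 0},
    {"x": 0,"y": 0,"z": 0,"twist": 0},
    {"x": 0,"y": 0,"z": 0,"twist": 0},
    {"x": 0,"y": 0,"z": 0,"twist": 0},
    {"x": 0,"y": 0,"z": 0,"twist": 0},
    {"x": 0,"y": 0,"z": -0.02,"twist": 0},
    {"x": 0,"y": 0,"z": -0.05,"twist": 0},
    {"x": 0,"y": 0,"z": -0.09,"twist": 0},
  ],
  jaw=0.58,
)

```text
time: 39.25
tool_pos: [624.6, -49.9, 133.2]
tcp_rot: [-3.14, 0.004, 0.104]
contact_force: [0.8, -0.9, 0.4]
grip_width: 38.6
finger_force: 0.0
```

```bash
cat >> h.py <<'E'
def blobs(c,z=25):
    g=c['pixels'].astype(int); bg=np.array([175,173,152])
    m=(np.abs(g-bg).sum(2)>60).astype(np.uint8); m[:170]=0;m[265:]=0;m[:,:352]=0;m[:,460:]=0
    n,l,s,ce=cv2.connectedComponentsWithStats(m)
    for i in range(1,n):
        if s[i,4]>100:
            r=cv2.minAreaRect(np.argwhere(l==i)[:,::-1].astype(np.float32))
            b=world(c,cv2.boxPoints(r),z); print(world(c,ce[i],z).round(1)[0,:2],np.linalg.norm(b[0]-b[1]).round(),np.linalg.norm(b[1]-b[2]).round(), [np.arctan2(*(b[k+1]-b[k])[[1,0]]).round(3) for k in (0,1)], g[l==i].mean(0).round())
E
python3 - <<'E'
from h import *
c=snap('top','t4'); blobs(c)
plan([((489.5,-430.5,130),.105),((489.5,-430.5,30),.105)])
E
```

```text
[ 546.5 -264.9] 36.0 70.0 [np.float64(-1.56), np.float64(3.137)] [155. 120.  87.]
[ 489.1 -429.1] 31.0 153.0 [np.float64(-1.438), np.float64(-3.033)] [152. 119.  86.]
t 39.3 p [628.5 -50.6 141.9] rot [ 3.139 -0.009  0.105] w 38.5 q6 1.26
  xyz [-177.9  363.3   11.9] twist -0.0
  xyz [  0.  -0. 100.] twist -0.0
```

play_rows(
  commands=[
    {"x": -0.022,"y": 0.045,"z": -0.01,"twist": 0},
    {"x": -0.044,"y": 0.09,"z": -0.01,"twist": 0},
    {"x": -0.067,"y": 0.136,"z": -0.01,"twist": 0},
    {"x": -0.089,"y": 0.182,"z": 0,"twist": 0},
    {"x": -0.111,"y": 0.227,"z": 0,"twist": 0},
    {"x": -0.133,"y": 0.273,"z": 0,"twist": 0},
    {"x": -0.156,"y": 0.318,"z": 0.005,"twist": 0},
    {"x": -0.178,"y": 0.363,"z": 0.01,"twist": 0},
  ],
  jaw=0.45,
)

```text
time: 40.1
tool_pos: [487.9, -425.5, 124.7]
tcp_rot: [3.141, -0.001, 0.104]
contact_force: [0.5, 0.6, -1.0]
grip_width: 50.7
finger_force: 0.0
```

play_rows(
  commands=[
    {"x": 0,"y": 0,"z": 0,"twist": 0},
    {"x": 0,"y": 0,"z": 0,"twist": 0},
    {"x": 0,"y": 0,"z": 0,"twist": 0},
    {"x": 0,"y": 0,"z": 0,"twist": 0},
    {"x": 0,"y": 0,"z": 0,"twist": 0},
    {"x": 0,"y": 0,"z": 0,"twist": 0},
    {"x": 0,"y": 0,"z": 0,"twist": 0},
    {"x": 0,"y": 0,"z": 0,"twist": 0},
  ],
)

```text
time: 40.9
tool_pos: [489.0, -423.3, 124.6]
tcp_rot: [-3.142, -0.0, 0.105]
contact_force: [-0.1, -0.4, -0.4]
grip_width: 50.0
finger_force: 0.0
```

Run:
```python
from h import *
c=snap('wrist','w10'); g=c['pixels'].astype(int)
plan([((490,-431.5,29),.105)])
# far part of beech seen in wrist: scan rows for bright-wood columns
for off in (40,55,70,80,90):
    q=np.array([490,-431.5,22])+off*np.array([np.cos(.105),np.sin(.105),0])
    u,v=px(c,q)[0].round().astype(int)
    sat=(g[v,u-45:u+46].max(1)-g[v,u-45:u+46].min(1))
    print(off,u,v,sat[::3])
```

```text
t 41.0 p [ 488.9 -423.4  124.6] rot [ 3.142 -0.     0.105] w 50.5 q6 0.63
  xyz [ 0.2  8.1 95.6] twist -0.0
40 329 152 [64 63 64 63 62 62 61 53 52 53 58 83 85 86 86 86 87 86 87 87 87 86 73 62
 62 62 63 64 64 63 63]
55 330 129 [64 64 63 62 61 62 62 60 50 51 67 86 84 86 86 85 88 86 87 87 86 87 71 65
 63 64 64 64 63 63 64]
70 330 105 [64 63 63 62 63 64 63 56 52 52 70 88 87 85 87 88 88 88 86 86 87 87 76 61
 64 63 62 64 64 62 62]
80 330 89 [62 64 64 63 64 62 62 64 63 62 62 63 63 63 63 62 62 61 63 63 63 62 63 63
 64 63 63 62 62 62 63]
90 330 72 [63 63 62 63 62 64 63 62 63 62 57 41 52 62 62 62 62 63 62 62 62 63 63 62
 62 63 63 63 63 62 63]
```

play_rows(
  commands=[
    {"x": 0,"y": 0.01,"z": 0.0,"twist": 0},
    {"x": 0,"y": 0.01,"z": 0.02,"twist": 0},
    {"x": 0,"y": 0.01,"z": 0.04,"twist": 0},
    {"x": 0,"y": 0.01,"z": 0.06,"twist": 0},
    {"x": 0,"y": 0.01,"z": 0.08,"twist": 0},
    {"x": 0,"y": 0.01,"z": 0.09,"twist": 0},
    {"x": 0,"y": 0.01,"z": 0.095,"twist": 0},
    {"x": 0,"y": 0.01,"z": 0.095,"twist": 0},
  ],
)

```text
time: 41.75
tool_pos: [489.8, -433.8, 29.2]
tcp_rot: [-3.141, 0.0, 0.104]
contact_force: [0.5, 0.4, -0.0]
grip_width: 50.9
finger_force: 0.0
```

play_rows(
  commands=[
    {"x": 0,"y": 0,"z": 0,"twist": 0},
    {"x": 0,"y": 0,"z": 0,"twist": 0},
    {"x": 0,"y": 0,"z": 0,"twist": 0},
    {"x": 0,"y": 0,"z": 0,"twist": 0},
    {"x": 0,"y": 0,"z": 0,"twist": 0},
    {"x": 0,"y": 0,"z": 0,"twist": 0},
    {"x": 0,"y": 0,"z": 0,"twist": 0},
    {"x": 0,"y": 0,"z": 0,"twist": 0},
  ],
  jaw=1,
)

```text
time: 42.55
tool_pos: [490.1, -433.7, 30.1]
tcp_rot: [3.141, -0.001, 0.105]
contact_force: [-0.2, 0.9, 5.4]
grip_width: 23.8
finger_force: 30.0
```

Run:
```python
from h import *
C=CASE[2]; o=bot.get_obs()['tool_pos']
plan([(o+[0,0,125],C),(cw([40,-88,150]),C),(cw([40,-88,o[2]+9]),C)])
```

```text
t 42.5 p [ 490.1 -433.7   30.1] rot [ 3.141e+00 -1.000e-03  1.050e-01] w 23.8 q6 0.62
  xyz [  -0.    0. -125.] twist -0.0
  xyz [ 130.6 -309.2    5.1] twist -0.0
  xyz [  0.   -0.  110.9] twist -0.0
```

play_rows(
  commands=[
    {"x": 0,"y": 0,"z": -0.02,"twist": 0},
    {"x": 0,"y": 0,"z": -0.045,"twist": 0},
    {"x": 0,"y": 0,"z": -0.075,"twist": 0},
    {"x": 0,"y": 0,"z": -0.1,"twist": 0},
    {"x": 0.01,"y": -0.024,"z": -0.12,"twist": 0},
    {"x": 0.025,"y": -0.059,"z": -0.12,"twist": 0},
    {"x": 0.044,"y": -0.104,"z": -0.12,"twist": 0},
    {"x": 0.063,"y": -0.149,"z": -0.12,"twist": 0},
  ],
)

```text
time: 43.35
tool_pos: [536.8, -277.3, 149.1]
tcp_rot: [-3.141, 0.0, 0.103]
contact_force: [1.4, -1.1, -0.6]
grip_width: 24.0
finger_force: 30.0
```

play_rows(
  commands=[
    {"x": 0.016,"y": -0.038,"z": 0,"twist": 0},
    {"x": 0.032,"y": -0.076,"z": 0,"twist": 0},
    {"x": 0.047,"y": -0.112,"z": 0,"twist": 0},
    {"x": 0.06,"y": -0.142,"z": 0,"twist": 0},
    {"x": 0.0676,"y": -0.16,"z": 0,"twist": 0},
    {"x": 0.0676,"y": -0.16,"z": 0,"twist": 0},
    {"x": 0.0676,"y": -0.16,"z": 0,"twist": 0},
    {"x": 0.0676,"y": -0.16,"z": 0,"twist": 0},
  ],
)

```text
time: 44.15
tool_pos: [587.2, -113.6, 149.3]
tcp_rot: [-3.142, 0.001, 0.103]
contact_force: [0.1, -0.0, -0.9]
grip_width: 23.7
finger_force: 30.0
```

Run:
```python
from h import *
C=CASE[2]
plan([(cw([40,-88,39.5]),C)])
c=snap('wrist','w11'); g=c['pixels'].astype(int)
# walnut inside: dark columns along row at case x=95
for X in (95,105):
    u,v=px(c,cw([X,-30,31]))[0].round().astype(int); print(u,v,g[v,u-60:u+61:3].sum(1))
    print(px(c,[cw([X,y,31]) for y in (-43,-17)]).round())
```

```text
t 44.1 p [ 587.2 -113.6  149.3] rot [-3.142e+00  1.000e-03  1.030e-01] w 23.7 q6 1.15
  xyz [  0.5  -1.  109.8] twist -0.1
232 126 [404 400 402 428 437 435 418 394 400 408 401 424 445 429 216 216 217 185
 179 189 205 207 149 109 102 118  80  50 183 197 198 194 192 190 205 210
 207 209 249 328 330]
[[251. 126.]
 [213. 126.]]
231 111 [406 386 403 424 433 430 413 391 406 411 400 392 429 404 166 207 220 185
 174 192 200 168 132 108 108 133  79  59 219 254 256 252 251 244 258 278
 274 259 252 333 328]
[[250. 111.]
 [212. 111.]]
```

play_rows(
  commands=[
    {"x": 0,"y": -0.001,"z": 0.02,"twist": 0},
    {"x": 0,"y": -0.001,"z": 0.045,"twist": 0},
    {"x": 0,"y": -0.001,"z": 0.065,"twist": 0},
    {"x": 0,"y": -0.001,"z": 0.082,"twist": 0},
    {"x": 0,"y": -0.001,"z": 0.096,"twist": 0},
    {"x": 0,"y": -0.001,"z": 0.105,"twist": 0},
    {"x": 0,"y": -0.001,"z": 0.109,"twist": 0},
    {"x": 0,"y": -0.001,"z": 0.109,"twist": 0},
  ],
)

```text
time: 45.0
tool_pos: [587.4, -111.8, 40.4]
tcp_rot: [-3.141, 0.0, 0.104]
contact_force: [-0.3, -0.0, -0.3]
grip_width: 24.0
finger_force: 30.0
```

play_rows(
  commands=[
    {"x": 0,"y": 0,"z": 0,"twist": 0},
    {"x": 0,"y": 0,"z": 0,"twist": 0},
    {"x": 0,"y": 0,"z": 0,"twist": 0},
    {"x": 0,"y": 0,"z": 0,"twist": 0},
    {"x": 0,"y": 0,"z": 0,"twist": 0},
    {"x": 0,"y": 0,"z": -0.02,"twist": 0},
    {"x": 0,"y": 0,"z": -0.05,"twist": 0},
    {"x": 0,"y": 0,"z": -0.09,"twist": 0},
  ],
  jaw=0.66,
)

```text
time: 45.8
tool_pos: [586.3, -111.2, 130.0]
tcp_rot: [-3.14, 0.004, 0.104]
contact_force: [0.1, -0.1, 0.6]
grip_width: 31.0
finger_force: 0.0
```

Run:
```python
from h import *
c=snap('top','t5'); blobs(c)
# short: yaw ~.02 ; closing along world x (length): tool y along x -> yaw=pi/2
plan([((547,-200,150),.8),((547,-266.5,130),np.pi/2+.01)])
```

```text
[ 607.1 -218.7] 34.0 79.0 [np.float64(-1.56), np.float64(3.14)] [109.  93.  83.]
[ 546.4 -264.9] 36.0 70.0 [np.float64(-1.56), np.float64(3.137)] [153. 118.  85.]
t 45.9 p [ 590.1 -112.3  138.2] rot [ 3.138 -0.008  0.105] w 31.0 q6 1.15
  xyz [-52.   82.7 -11.8] twist -39.8
  xyz [-47.7  46.3  20. ] twist -44.7
```

play_rows(
  commands=[
    {"x": -0.006,"y": 0.01,"z": -0.012,"twist": -5},
    {"x": -0.013,"y": 0.02,"z": -0.012,"twist": -10},
    {"x": -0.019,"y": 0.03,"z": -0.012,"twist": -15},
    {"x": -0.026,"y": 0.041,"z": -0.012,"twist": -20},
    {"x": -0.032,"y": 0.051,"z": -0.012,"twist": -25},
    {"x": -0.039,"y": 0.062,"z": -0.012,"twist": -30},
    {"x": -0.045,"y": 0.072,"z": -0.012,"twist": -35},
    {"x": -0.052,"y": 0.0827,"z": -0.012,"twist": -39.8},
  ],
  jaw=0.1,
)

```text
time: 46.65
tool_pos: [544.2, -199.6, 142.5]
tcp_rot: [3.141, -0.0, 0.803]
contact_force: [0.3, 0.2, 0.2]
grip_width: 82.1
finger_force: 0.0
```

play_rows(
  commands=[
    {"x": -0.007,"y": 0.0065,"z": 0,"twist": -6.4},
    {"x": -0.014,"y": 0.013,"z": 0,"twist": -12.8},
    {"x": -0.021,"y": 0.02,"z": 0,"twist": -19.2},
    {"x": -0.028,"y": 0.027,"z": 0.005,"twist": -25.6},
    {"x": -0.035,"y": 0.034,"z": 0.01,"twist": -32},
    {"x": -0.042,"y": 0.041,"z": 0.015,"twist": -38.4},
    {"x": -0.0477,"y": 0.0463,"z": 0.02,"twist": -44.7},
    {"x": -0.0477,"y": 0.0463,"z": 0.02,"twist": -44.7},
  ],
)

```text
time: 47.45
tool_pos: [543.8, -266.4, 121.8]
tcp_rot: [-3.141, -0.0, 1.579]
contact_force: [0.2, 0.1, 0.1]
grip_width: 82.7
finger_force: 0.0
```

Run:
```python
from h import *
c=snap('wrist','w12'); g=c['pixels'].astype(int)
plan([((547.2,-266,33),np.pi/2+.02)])
q=[547.2,-266,28]; P=px(c,[[547.2+a,-266+b,28] for a,b in ((0,0),(31,0),(-31,0),(0,15),(0,-15))]).round(); print(P)
u,v=P[0].astype(int); sat=g.max(2)-g.min(2)
print(sat[v,u-70:u+71:4]); print(sat[v-60:v+41:4,u])
```

```text
t 47.5 p [ 544.  -265.9  122.2] rot [-3.141e+00 -1.000e-03  1.576e+00] w 82.4 q6 -0.59
  xyz [-0.2  3.2 89.2] twist -0.8
[[322. 214.]
 [368. 214.]
 [276. 213.]
 [322. 192.]
 [322. 234.]]
[53 52 54 54 54 54 65 71 70 71 70 69 77 79 79 78 81 81 81 80 73 70 68 71
 68 68 69 68 68 52 52 53 54 54 58 57]
[49 48 58 47 47 45 43 38 36 39 53 71 71 71 80 80 79 81 81 80 62 53 52 52
 52 52]
```

play_rows(
  commands=[
    {"x": 0,"y": 0.003,"z": 0.015,"twist": -0.8},
    {"x": 0,"y": 0.003,"z": 0.03,"twist": -0.8},
    {"x": 0,"y": 0.003,"z": 0.045,"twist": -0.8},
    {"x": 0,"y": 0.003,"z": 0.06,"twist": -0.8},
    {"x": 0,"y": 0.003,"z": 0.075,"twist": -0.8},
    {"x": 0,"y": 0.003,"z": 0.085,"twist": -0.8},
    {"x": 0,"y": 0.003,"z": 0.091,"twist": -0.8},
    {"x": 0,"y": 0.003,"z": 0.091,"twist": -0.8},
  ],
)

```text
time: 48.3
tool_pos: [547.0, -265.2, 30.6]
tcp_rot: [-3.14, -0.001, 1.593]
contact_force: [0.3, 0.1, -0.2]
grip_width: 82.6
finger_force: 0.0
```

play_rows(
  commands=[
    {"x": 0,"y": 0,"z": 0,"twist": 0},
    {"x": 0,"y": 0,"z": 0,"twist": 0},
    {"x": 0,"y": 0,"z": 0,"twist": 0},
    {"x": 0,"y": 0,"z": 0,"twist": 0},
    {"x": 0,"y": 0,"z": 0,"twist": 0},
    {"x": 0,"y": 0,"z": 0,"twist": 0},
    {"x": 0,"y": 0,"z": 0,"twist": 0},
    {"x": 0,"y": 0,"z": 0,"twist": 0},
  ],
  jaw=1,
)

```text
time: 49.1
tool_pos: [547.5, -265.9, 32.2]
tcp_rot: [3.141, 0.0, 1.593]
contact_force: [-0.5, 0.2, 5.5]
grip_width: 61.8
finger_force: 29.7
```

play_rows(
  commands=[
    {"x": 0,"y": 0,"z": -0.02,"twist": 0},
    {"x": 0,"y": 0,"z": -0.045,"twist": 0},
    {"x": 0,"y": 0,"z": -0.075,"twist": 0},
    {"x": 0,"y": 0,"z": -0.1,"twist": 0},
    {"x": 0,"y": 0,"z": -0.12,"twist": 0},
    {"x": 0,"y": 0,"z": -0.12,"twist": 0},
    {"x": 0,"y": 0,"z": -0.12,"twist": 0},
    {"x": 0,"y": 0,"z": -0.12,"twist": 0},
  ],
)

```text
time: 49.9
tool_pos: [546.5, -265.2, 149.8]
tcp_rot: [-3.139, -0.002, 1.593]
contact_force: [-0.5, -0.1, -0.8]
grip_width: 62.0
finger_force: 29.8
```

Run:
```python
from h import *
C=CASE[2]+np.pi/2
plan([(cw([40,17,150]),C),(cw([40,17,43]),C)])
```

```text
t 49.9 p [ 546.5 -265.2  149.8] rot [-3.139e+00 -2.000e-03  1.593e+00] w 62.0 q6 -0.6
  xyz [ 2.564e+02  3.580e+01 -2.000e-01] twist -4.7
  xyz [  0.  -0. 107.] twist -0.0
```

play_rows(
  commands=[
    {"x": 0.03,"y": 0.004,"z": 0,"twist": -1},
    {"x": 0.07,"y": 0.01,"z": 0,"twist": -2},
    {"x": 0.115,"y": 0.016,"z": 0,"twist": -3},
    {"x": 0.16,"y": 0.022,"z": 0,"twist": -4},
    {"x": 0.2,"y": 0.028,"z": 0,"twist": -4.7},
    {"x": 0.24,"y": 0.034,"z": 0,"twist": -4.7},
    {"x": 0.2564,"y": 0.0358,"z": 0,"twist": -4.7},
    {"x": 0.2564,"y": 0.0358,"z": 0,"twist": -4.7},
  ],
)

```text
time: 50.7
tool_pos: [576.8, -6.4, 150.3]
tcp_rot: [-3.139, -0.001, 1.679]
contact_force: [-0.3, -0.1, 0.0]
grip_width: 62.0
finger_force: 29.8
```

Run:
```python
from h import *
C=CASE[2]+np.pi/2
plan([(cw([40,17,41]),C)])
```

```text
t 50.7 p [576.8  -6.4 150.3] rot [-3.139e+00 -1.000e-03  1.679e+00] w 62.0 q6 -0.25
  xyz [ -1.7  -0.4 109.3] twist 0.2
```

play_rows(
  commands=[
    {"x": -0.0015,"y": 0,"z": 0.02,"twist": 0},
    {"x": -0.0015,"y": 0,"z": 0.045,"twist": 0},
    {"x": -0.0015,"y": 0,"z": 0.065,"twist": 0},
    {"x": -0.0015,"y": 0,"z": 0.082,"twist": 0},
    {"x": -0.0015,"y": 0,"z": 0.096,"twist": 0},
    {"x": -0.0015,"y": 0,"z": 0.105,"twist": 0},
    {"x": -0.0015,"y": 0,"z": 0.109,"twist": 0},
    {"x": -0.0015,"y": 0,"z": 0.109,"twist": 0},
  ],
)

```text
time: 51.5
tool_pos: [577.4, -10.4, 42.3]
tcp_rot: [-3.141, -0.0, 1.675]
contact_force: [0.5, 0.6, 0.0]
grip_width: 61.7
finger_force: 29.8
```

play_rows(
  commands=[
    {"x": 0,"y": 0,"z": 0,"twist": 0},
    {"x": 0,"y": 0,"z": 0,"twist": 0},
    {"x": 0,"y": 0,"z": 0,"twist": 0},
    {"x": 0,"y": 0,"z": 0,"twist": 0},
    {"x": 0,"y": 0,"z": 0,"twist": 0},
    {"x": 0,"y": 0,"z": -0.03,"twist": 0},
    {"x": 0,"y": 0,"z": -0.07,"twist": 0},
    {"x": 0,"y": 0,"z": -0.12,"twist": 0},
  ],
  jaw=0.24,
)

```text
time: 52.3
tool_pos: [576.3, -9.9, 162.4]
tcp_rot: [-3.138, -0.001, 1.675]
contact_force: [0.8, -0.0, 0.4]
grip_width: 69.2
finger_force: 0.0
```

play_rows(
  commands=[
    {"x": 0.01,"y": 0,"z": -0.04,"twist": 0},
    {"x": 0.03,"y": 0.003,"z": -0.07,"twist": 0},
    {"x": 0.06,"y": 0.006,"z": -0.07,"twist": 0},
    {"x": 0.095,"y": 0.01,"z": -0.07,"twist": 0},
    {"x": 0.135,"y": 0.015,"z": -0.07,"twist": 0},
    {"x": 0.175,"y": 0.019,"z": -0.07,"twist": 0},
    {"x": 0.215,"y": 0.023,"z": -0.07,"twist": 0},
    {"x": 0.255,"y": 0.027,"z": -0.07,"twist": 0},
  ],
  jaw=0.5,
)

```text
time: 53.1
tool_pos: [577.4, 248.0, 232.7]
tcp_rot: [3.141, -0.0, 1.675]
contact_force: [0.6, -0.3, -0.1]
grip_width: 45.8
finger_force: 0.0
```

Run:
```python
from h import *
c=snap('top','t6'); blobs(c)
im=c['pixels'][...,::-1]
cv2.imwrite('pics/t6a.png',cv2.resize(im[120:265,120:350],None,fx=3.4,fy=3.4,interpolation=cv2.INTER_CUBIC))
plan([((585.3,319.6,180),1.674)])
```

```text
t 53.1 p [576.5 254.  232.5] rot [ 3.141 -0.004  1.679] w 46.1 q6 0.18
  xyz [64.3 15.8 52.5] twist 0.3
```

View pics/t6a.png

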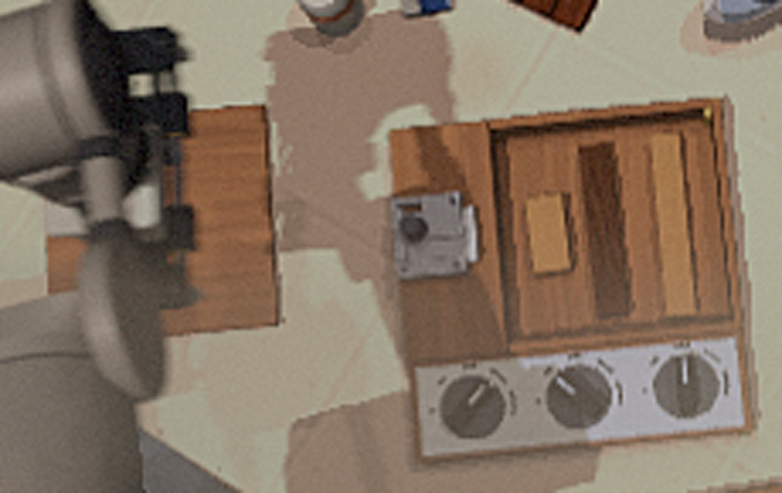

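All three blanks lie flat in the case, the bolt is still caught and the dials are on code. Fetching the lid.

play_rows(
  commands=[
    {"x": 0.015,"y": 0.004,"z": 0.01,"twist": 0.3},
    {"x": 0.03,"y": 0.008,"z": 0.02,"twist": 0.3},
    {"x": 0.045,"y": 0.012,"z": 0.03,"twist": 0.3},
    {"x": 0.06,"y": 0.015,"z": 0.04,"twist": 0.3},
    {"x": 0.0643,"y": 0.0158,"z": 0.05,"twist": 0.3},
    {"x": 0.0643,"y": 0.0158,"z": 0.0525,"twist": 0.3},
    {"x": 0.0643,"y": 0.0158,"z": 0.0525,"twist": 0.3},
    {"x": 0.0643,"y": 0.0158,"z": 0.0525,"twist": 0.3},
  ],
)

```text
time: 53.95
tool_pos: [587.1, 311.4, 180.6]
tcp_rot: [3.141, -0.0, 1.669]
contact_force: [0.5, 0.0, -0.2]
grip_width: 46.0
finger_force: 0.0
```

Run:
```python
from h import *
plan([((585.3,319.6,43.5),1.674)])
c=snap('wrist','w13'); g=cv2.cvtColor(c['pixels'],cv2.COLOR_RGB2GRAY)
p=px(c,[(585.3,319.6,45),(585.3,344.5,45),(585.3,294.6,45)]).round().astype(int); print(p)
u,v=p[0]; print(g[v,u-40:u+41:2]); print(g[v-60:v+61:4,u])
```

```text
t 54.0 p [587.1 311.4 180.6] rot [ 3.141 -0.     1.669] w 46.0 q6 0.27
  xyz [  8.3  -0.9 137.1] twist -0.3
[[315 186]
 [319 155]
 [312 216]]
[120 122 122 126 132 131 120 117 121 121 123 124 122 119 108  68  52  59
  66  63  63  63  63  62  52  50  71  66  66  86 120 121 118 118 116 117
 117 116 116 109 109]
[111 116 121 109 109 109  50  34  56  56  63  64  64  64  62  63  64  61
  41  34  34  34  41  67  68  68  66  69  77  77  77]
```

play_rows(
  commands=[
    {"x": 0.0083,"y": -0.0009,"z": 0.025,"twist": -0.3},
    {"x": 0.0083,"y": -0.0009,"z": 0.05,"twist": -0.3},
    {"x": 0.0083,"y": -0.0009,"z": 0.075,"twist": -0.3},
    {"x": 0.0083,"y": -0.0009,"z": 0.1,"twist": -0.3},
    {"x": 0.0083,"y": -0.0009,"z": 0.118,"twist": -0.3},
    {"x": 0.0083,"y": -0.0009,"z": 0.13,"twist": -0.3},
    {"x": 0.0083,"y": -0.0009,"z": 0.1365,"twist": -0.3},
    {"x": 0.0083,"y": -0.0009,"z": 0.1365,"twist": -0.3},
  ],
)

```text
time: 54.8
tool_pos: [585.1, 319.9, 43.4]
tcp_rot: [-3.141, 0.0, 1.675]
contact_force: [-1.7, 0.4, 0.3]
grip_width: 45.8
finger_force: 0.0
```

Run:
```python
from h import *
plan([((585.3,319.6,43.5),1.674)])
```

```text
t 54.8 p [585.1 319.9  43.4] rot [-3.141  0.     1.675] w 45.8 q6 0.28
  xyz [-0.3  0.2 -0.1] twist 0.1
```

play_rows(
  commands=[
    {"x": 0,"y": 0,"z": 0,"twist": 0},
    {"x": 0,"y": 0,"z": 0,"twist": 0},
    {"x": 0,"y": 0,"z": 0,"twist": 0},
    {"x": 0,"y": 0,"z": 0,"twist": 0},
    {"x": 0,"y": 0,"z": 0,"twist": 0},
    {"x": 0,"y": 0,"z": 0,"twist": 0},
    {"x": 0,"y": 0,"z": 0,"twist": 0},
    {"x": 0,"y": 0,"z": 0,"twist": 0},
  ],
  jaw=1,
)

```text
time: 55.6
tool_pos: [585.2, 320.3, 44.1]
tcp_rot: [3.141, -0.0, 1.675]
contact_force: [-1.6, -0.5, 4.8]
grip_width: 15.9
finger_force: 30.0
```

play_rows(
  commands=[
    {"x": 0,"y": 0,"z": -0.02,"twist": 0},
    {"x": 0,"y": 0,"z": -0.045,"twist": 0},
    {"x": 0,"y": 0,"z": -0.075,"twist": 0},
    {"x": 0,"y": 0,"z": -0.105,"twist": 0},
    {"x": 0,"y": 0,"z": -0.13,"twist": 0},
    {"x": 0,"y": 0,"z": -0.148,"twist": 0},
    {"x": 0,"y": 0,"z": -0.148,"twist": 0},
    {"x": 0,"y": 0,"z": -0.148,"twist": 0},
  ],
)

```text
time: 56.4
tool_pos: [584.5, 319.9, 190.2]
tcp_rot: [-3.14, 0.0, 1.675]
contact_force: [0.5, -0.3, -4.7]
grip_width: 16.1
finger_force: 30.0
```

Run:
```python
from h import *
C=CASE[2]+np.pi/2
plan([(cw([40,-37,190]),C)])
```

```text
t 56.4 p [584.5 319.9 190.2] rot [-3.14   0.     1.675] w 16.1 q6 0.28
  xyz [-3.794e+02 -4.200e+01  2.000e-01] twist -0.0
```

play_rows(
  commands=[
    {"x": -0.014,"y": -0.0015,"z": 0,"twist": 0},
    {"x": -0.036,"y": -0.004,"z": 0,"twist": 0},
    {"x": -0.062,"y": -0.007,"z": 0,"twist": 0},
    {"x": -0.09,"y": -0.01,"z": 0,"twist": 0},
    {"x": -0.118,"y": -0.013,"z": 0,"twist": 0},
    {"x": -0.146,"y": -0.016,"z": 0,"twist": 0},
    {"x": -0.172,"y": -0.019,"z": 0,"twist": 0},
    {"x": -0.19,"y": -0.021,"z": 0,"twist": 0},
  ],
)

```text
time: 57.2
tool_pos: [582.9, 126.1, 189.9]
tcp_rot: [-3.138, 0.001, 1.674]
contact_force: [-0.8, 0.8, -2.8]
grip_width: 16.0
finger_force: 30.0
```

play_rows(
  commands=[
    {"x": -0.026,"y": -0.003,"z": 0,"twist": 0},
    {"x": -0.054,"y": -0.006,"z": 0,"twist": 0},
    {"x": -0.085,"y": -0.009,"z": 0,"twist": 0},
    {"x": -0.118,"y": -0.013,"z": 0,"twist": 0},
    {"x": -0.15,"y": -0.0165,"z": 0,"twist": 0},
    {"x": -0.175,"y": -0.0195,"z": 0,"twist": 0},
    {"x": -0.189,"y": -0.021,"z": 0,"twist": 0},
    {"x": -0.189,"y": -0.021,"z": 0,"twist": 0},
  ],
)

```text
time: 58.0
tool_pos: [582.0, -63.2, 190.5]
tcp_rot: [-3.14, -0.0, 1.672]
contact_force: [0.2, -0.2, -2.9]
grip_width: 15.3
finger_force: 30.0
```

play_rows(
  commands=[
    {"x": 0,"y": 0,"z": 0,"twist": 0},
    {"x": 0,"y": 0,"z": 0.01,"twist": 0},
    {"x": 0,"y": 0,"z": 0.02,"twist": 0},
    {"x": 0,"y": 0,"z": 0.035,"twist": 0},
    {"x": 0,"y": 0,"z": 0.05,"twist": 0},
    {"x": 0,"y": 0,"z": 0.06,"twist": 0},
    {"x": 0,"y": 0,"z": 0.06,"twist": 0},
    {"x": 0,"y": 0,"z": 0.06,"twist": 0},
  ],
)

```text
time: 58.8
tool_pos: [582.9, -60.8, 131.5]
tcp_rot: [-3.141, -0.0, 1.676]
contact_force: [-0.0, -0.2, -2.2]
grip_width: 15.6
finger_force: 30.0
```

Run:
```python
from h import *
C=CASE[2]+np.pi/2
plan([((582.4,-61.9,93),C)])
```

```text
t 58.8 p [582.9 -60.8 131.5] rot [-3.141 -0.     1.676] w 15.6 q6 -0.34
  xyz [-1.  -0.6 38.5] twist -0.0
```

play_rows(
  commands=[
    {"x": -0.001,"y": -0.0005,"z": 0.006,"twist": 0},
    {"x": -0.001,"y": -0.0005,"z": 0.013,"twist": 0},
    {"x": -0.001,"y": -0.0005,"z": 0.02,"twist": 0},
    {"x": -0.001,"y": -0.0005,"z": 0.026,"twist": 0},
    {"x": -0.001,"y": -0.0005,"z": 0.031,"twist": 0},
    {"x": -0.001,"y": -0.0005,"z": 0.035,"twist": 0},
    {"x": -0.001,"y": -0.0005,"z": 0.038,"twist": 0},
    {"x": -0.001,"y": -0.0005,"z": 0.039,"twist": 0},
  ],
)

```text
time: 59.6
tool_pos: [582.4, -62.3, 93.0]
tcp_rot: [3.141, 0.0, 1.675]
contact_force: [-2.8, 0.2, 6.3]
grip_width: 15.9
finger_force: 30.0
```

play_rows(
  commands=[
    {"x": 0,"y": 0,"z": 0,"twist": 0},
    {"x": 0,"y": 0,"z": 0,"twist": 0},
    {"x": 0,"y": 0,"z": 0,"twist": 0},
    {"x": 0,"y": 0,"z": 0,"twist": 0},
    {"x": 0,"y": 0,"z": 0,"twist": 0},
    {"x": 0,"y": 0,"z": 0,"twist": 0},
    {"x": 0,"y": 0,"z": 0,"twist": 0},
    {"x": 0,"y": 0,"z": 0,"twist": 0},
  ],
)

```text
time: 60.4
tool_pos: [582.4, -62.2, 93.0]
tcp_rot: [3.141, 0.0, 1.675]
contact_force: [-2.1, 0.5, 6.8]
grip_width: 15.7
finger_force: 30.0
```

play_rows(
  commands=[
    {"x": 0,"y": 0,"z": 0,"twist": 0},
    {"x": 0,"y": 0,"z": 0,"twist": 0},
    {"x": 0,"y": 0,"z": 0,"twist": 0},
    {"x": 0,"y": 0,"z": 0,"twist": 0},
    {"x": 0,"y": 0,"z": -0.015,"twist": 0},
    {"x": 0,"y": 0,"z": -0.035,"twist": 0},
    {"x": 0,"y": 0,"z": -0.06,"twist": 0},
    {"x": 0,"y": 0,"z": -0.09,"twist": 0},
  ],
  jaw=0.5,
)

```text
time: 61.2
tool_pos: [581.9, -62.1, 182.6]
tcp_rot: [-3.14, -0.001, 1.675]
contact_force: [0.6, 0.2, -0.6]
grip_width: 45.9
finger_force: 0.0
```

play_rows(
  commands=[
    {"x": 0,"y": 0,"z": 0,"twist": 0},
    {"x": 0,"y": 0,"z": 0,"twist": 0},
    {"x": 0,"y": 0,"z": 0,"twist": 0},
    {"x": 0,"y": 0,"z": 0,"twist": 0},
    {"x": 0,"y": 0,"z": 0,"twist": 0},
    {"x": 0,"y": 0,"z": 0,"twist": 0},
    {"x": 0,"y": 0,"z": 0,"twist": 0},
    {"x": 0,"y": 0,"z": 0,"twist": 0},
  ],
)

```text
time: 62.0
tool_pos: [582.4, -62.2, 182.4]
tcp_rot: [-3.141, -0.0, 1.675]
contact_force: [0.2, 0.4, -0.2]
grip_width: 46.1
finger_force: 0.0
```

Run:
```python
from h import *
c=snap('wrist','w14'); a=load('w8')
# compare lid view with the picture before lifting (same hover pose)
print(bot.get_obs()['tool_pos'],c['eye']-a['eye'])
for P in ([40,-37,94],[0,-60,62],[60,-100,62],[-20,0,62]):
    u,v=px(c,cw(P))[0]; ua,va=px(a,cw(P))[0]
    t=cv2.getRectSubPix(cv2.cvtColor(a['pixels'],cv2.COLOR_RGB2GRAY),(41,41),(ua,va))
    s=cv2.getRectSubPix(cv2.cvtColor(c['pixels'],cv2.COLOR_RGB2GRAY),(71,71),(u,v))
    r=cv2.matchTemplate(s,t,cv2.TM_CCOEFF_NORMED); _,m,_,l=cv2.minMaxLoc(r); print(P,(u,v),m,(l[0]-15,l[1]-15))
yw=np.pi+CASE[2]
plan([(cw([46,115,183]),yw),(cw([46,115,112]),yw)])
```

```text
[582.36808307 -62.21349599 182.49227343] [ 0.15300599 -0.57039003  3.80196712]
[40, -37, 94] (np.float64(316.7421560285623), np.float64(216.4226632894669)) 0.9861205816268921 (-1, 0)
[0, -60, 62] (np.float64(264.52967929159496), np.float64(230.16761290172)) 0.9907151460647583 (-1, 3)
[60, -100, 62] (np.float64(341.72968145360676), np.float64(276.6158158695401)) 0.9963112473487854 (-2, 3)
[-20, 0, 62] (np.float64(232.94792011280063), np.float64(152.3681973651417)) 0.8875052332878113 (-1, 0)
t 62.0 p [582.4 -62.2 182.5] rot [-3.142 -0.     1.675] w 46.1 q6 -0.34
  xyz [152.4   5.9  -0.5] twist -90.0
  xyz [ 0. -0. 71.] twist -0.0
```

The lid sits within about 1 mm of where it was at the start. Now the bolt.

play_rows(
  commands=[
    {"x": 0.02,"y": 0.001,"z": 0,"twist": -6},
    {"x": 0.04,"y": 0.002,"z": 0,"twist": -12},
    {"x": 0.06,"y": 0.003,"z": 0,"twist": -18},
    {"x": 0.08,"y": 0.004,"z": 0,"twist": -24},
    {"x": 0.1,"y": 0.005,"z": 0,"twist": -30},
    {"x": 0.12,"y": 0.006,"z": 0,"twist": -36},
    {"x": 0.14,"y": 0.006,"z": 0,"twist": -42},
    {"x": 0.152,"y": 0.006,"z": 0,"twist": -48},
  ],
)

```text
time: 62.85
tool_pos: [572.3, 91.0, 182.6]
tcp_rot: [3.141, -0.0, 2.518]
contact_force: [0.6, -0.3, -0.6]
grip_width: 46.0
finger_force: 0.0
```

play_rows(
  commands=[
    {"x": 0,"y": 0,"z": 0,"twist": -7},
    {"x": 0,"y": 0,"z": 0,"twist": -14},
    {"x": 0,"y": 0,"z": 0,"twist": -21},
    {"x": 0,"y": 0,"z": 0,"twist": -28},
    {"x": 0,"y": 0,"z": 0,"twist": -35},
    {"x": 0,"y": 0,"z": 0,"twist": -42},
    {"x": 0,"y": 0,"z": 0,"twist": -42},
    {"x": 0,"y": 0,"z": 0,"twist": -42},
  ],
)

```text
time: 63.65
tool_pos: [572.5, 89.6, 182.6]
tcp_rot: [3.142, 0.0, -3.04]
contact_force: [0.5, -0.0, 0.8]
grip_width: 46.4
finger_force: 0.0
```

Run:
```python
from h import *
yw=np.pi+CASE[2]
plan([(cw([46,115,112]),yw)])
c=snap('wrist','w15');a=load('w7')
u,v=px(c,cw([46,115,110]))[0]; ua,va=px(a,cw([46,115,110]))[0]
t=cv2.getRectSubPix(cv2.cvtColor(a['pixels'],cv2.COLOR_RGB2GRAY),(41,31),(ua,va-8))
s=cv2.getRectSubPix(cv2.cvtColor(c['pixels'],cv2.COLOR_RGB2GRAY),(71,61),(u,v-8))
r=cv2.matchTemplate(s,t,cv2.TM_CCOEFF_NORMED); print(cv2.minMaxLoc(r))
```

```text
t 63.6 p [572.5  89.6 182.6] rot [ 3.142  0.    -3.04 ] w 46.4 q6 -1.65
  xyz [ 0.2  0.4 70.6] twist -0.2
(-0.25919803977012634, 0.9968031644821167, (0, 14), (15, 14))
```

Knob matches. Descend, grip, draw about 2 mm, slide back.

play_rows(
  commands=[
    {"x": 0,"y": 0.0003,"z": 0.015,"twist": 0},
    {"x": 0,"y": 0.0003,"z": 0.03,"twist": 0},
    {"x": 0,"y": 0.0003,"z": 0.045,"twist": 0},
    {"x": 0,"y": 0.0003,"z": 0.058,"twist": 0},
    {"x": 0,"y": 0.0003,"z": 0.066,"twist": 0},
    {"x": 0,"y": 0.0003,"z": 0.07,"twist": 0},
    {"x": 0,"y": 0.0003,"z": 0.07,"twist": 0},
    {"x": 0,"y": 0.0003,"z": 0.07,"twist": 0},
  ],
)

```text
time: 64.5
tool_pos: [572.8, 89.9, 113.1]
tcp_rot: [3.142, 0.001, -3.037]
contact_force: [0.0, -0.7, -0.1]
grip_width: 45.7
finger_force: 0.0
```

play_rows(
  commands=[
    {"x": 0,"y": 0,"z": 0,"twist": 0},
    {"x": 0,"y": 0,"z": 0,"twist": 0},
    {"x": 0,"y": 0,"z": 0,"twist": 0},
    {"x": 0,"y": 0,"z": 0,"twist": 0},
    {"x": 0,"y": 0,"z": 0,"twist": 0},
    {"x": 0,"y": 0,"z": 0,"twist": 0},
    {"x": 0,"y": 0,"z": 0,"twist": 0},
    {"x": 0,"y": 0,"z": 0,"twist": 0},
  ],
  jaw=1,
)

```text
time: 65.3
tool_pos: [572.6, 89.5, 112.7]
tcp_rot: [-3.141, 0.0, -3.037]
contact_force: [0.4, -3.9, 1.9]
grip_width: 15.5
finger_force: 29.6
```

play_rows(
  commands=[
    {"x": 0,"y": 0.0007,"z": 0,"twist": 0},
    {"x": 0,"y": 0.0014,"z": 0,"twist": 0},
    {"x": 0,"y": 0.002,"z": 0,"twist": 0},
    {"x": 0,"y": 0.002,"z": 0,"twist": 0},
    {"x": 0,"y": 0.002,"z": 0,"twist": 0},
    {"x": 0,"y": 0.002,"z": 0,"twist": 0},
    {"x": 0,"y": 0.002,"z": 0,"twist": 0},
    {"x": 0,"y": 0.002,"z": 0,"twist": 0},
  ],
)

```text
time: 66.1
tool_pos: [572.5, 90.7, 112.7]
tcp_rot: [-3.14, 0.0, -3.037]
contact_force: [0.3, -8.7, 1.7]
grip_width: 15.7
finger_force: 29.6
```

Run:
```python
from h import *
yw=np.pi+CASE[2]
plan([(cw([46,117,112]),yw)])
print(R.from_euler('z',-CASE[2]).apply(bot.get_obs()['contact_force']))
```

```text
t 66.1 p [572.5  90.7 112.7] rot [-3.14   0.    -3.037] w 15.7 q6 -1.65
  xyz [0.2 1.3 0.7] twist -0.0
[-0.60902249 -8.70405976  1.69956967]
```

play_rows(
  commands=[
    {"x": 0,"y": 0.0004,"z": 0,"twist": 0},
    {"x": 0.003,"y": 0.0004,"z": 0,"twist": 0},
    {"x": 0.006,"y": 0.0004,"z": 0,"twist": 0},
    {"x": 0.009,"y": 0.0004,"z": 0,"twist": 0},
    {"x": 0.012,"y": 0.0004,"z": 0,"twist": 0},
    {"x": 0.0145,"y": 0.0004,"z": 0,"twist": 0},
    {"x": 0.0165,"y": 0.0004,"z": 0,"twist": 0},
    {"x": 0.0165,"y": 0.0004,"z": 0,"twist": 0},
  ],
)

```text
time: 66.9
tool_pos: [556.4, 89.4, 112.7]
tcp_rot: [-3.14, 0.001, -3.037]
contact_force: [2.5, -7.7, 0.6]
grip_width: 16.2
finger_force: 29.5
```

play_rows(
  commands=[
    {"x": 0,"y": -0.003,"z": 0,"twist": 0},
    {"x": 0,"y": -0.006,"z": 0,"twist": 0},
    {"x": 0,"y": -0.01,"z": 0,"twist": 0},
    {"x": 0,"y": -0.014,"z": 0,"twist": 0},
    {"x": 0,"y": -0.018,"z": 0,"twist": 0},
    {"x": 0,"y": -0.021,"z": 0,"twist": 0},
    {"x": 0,"y": -0.0225,"z": 0,"twist": 0},
    {"x": 0,"y": -0.0225,"z": 0,"twist": 0},
  ],
)

```text
time: 67.7
tool_pos: [558.7, 68.0, 112.8]
tcp_rot: [-3.141, 0.001, -3.037]
contact_force: [2.6, -4.0, 1.8]
grip_width: 16.1
finger_force: 29.6
```

Run:
```python
from h import *
yw=np.pi+CASE[2]
plan([(cw([30,93,112]),yw)])
print(R.from_euler('z',-CASE[2]).apply(bot.get_obs()['contact_force']))
```

```text
t 67.7 p [558.7  68.  112.8] rot [-3.141e+00  1.000e-03 -3.037e+00] w 16.1 q6 -1.69
  xyz [ 0.2 -1.6  0.8] twist -0.0
[ 2.18591816 -4.2114636   1.81569121]
```

Bolt has run home along the long leg, with 4 N of spring force. Release and move to the left dial.

play_rows(
  commands=[
    {"x": 0,"y": -0.0016,"z": 0,"twist": 0},
    {"x": 0,"y": -0.0016,"z": 0,"twist": 0},
    {"x": 0,"y": -0.0016,"z": 0,"twist": 0},
    {"x": 0,"y": -0.0016,"z": 0,"twist": 0},
    {"x": 0,"y": -0.0016,"z": 0,"twist": 0},
    {"x": 0,"y": -0.0016,"z": 0,"twist": 0},
    {"x": 0,"y": -0.0016,"z": 0,"twist": 0},
    {"x": 0,"y": -0.0016,"z": 0,"twist": 0},
  ],
)

```text
time: 68.5
tool_pos: [558.7, 66.7, 112.8]
tcp_rot: [3.142, 0.001, -3.037]
contact_force: [4.2, -2.9, 1.9]
grip_width: 15.6
finger_force: 29.6
```

play_rows(
  commands=[
    {"x": 0,"y": 0,"z": 0,"twist": 0},
    {"x": 0,"y": 0,"z": 0,"twist": 0},
    {"x": 0,"y": 0,"z": 0,"twist": 0},
    {"x": 0,"y": 0,"z": 0,"twist": 0},
    {"x": 0,"y": 0,"z": -0.01,"twist": 0},
    {"x": 0,"y": 0,"z": -0.025,"twist": 0},
    {"x": 0,"y": 0,"z": -0.047,"twist": 0},
    {"x": 0,"y": 0,"z": -0.047,"twist": 0},
  ],
  jaw=0.5,
)

```text
time: 69.3
tool_pos: [559.9, 66.7, 162.9]
tcp_rot: [-3.141, 0.006, -3.037]
contact_force: [-0.1, 0.4, 0.1]
grip_width: 45.6
finger_force: 0.0
```

Run:
```python
from h import *
Y=lambda v: np.pi+CASE[2]+np.pi/2-v
c=snap('wrist','w16');a=load('w5')
u,v=px(c,cw([30,93,110]))[0]; ua,va=px(a,cw([30,93,110]))[0]
t=cv2.getRectSubPix(cv2.cvtColor(a['pixels'],cv2.COLOR_RGB2GRAY),(31,31),(ua,va-12))
s=cv2.getRectSubPix(cv2.cvtColor(c['pixels'],cv2.COLOR_RGB2GRAY),(71,61),(u,v-12))
r=cv2.matchTemplate(s,t,cv2.TM_CCOEFF_NORMED); print(cv2.minMaxLoc(r),'want 20,15')
plan([(cw([-95,85,130]),Y(2.356)),(cw([-95,85,79]),Y(2.356)),(cw([-95,85,79]),Y(0))])
```

```text
(-0.23933106660842896, 0.8797922730445862, (19, 0), (20, 16)) want 20,15
t 69.3 p [559.1  66.7 161.3] rot [-3.141  0.004 -3.037] w 45.8 q6 -1.69
  xyz [125.5  -8.3  31.3] twist 45.0
  xyz [ 0. -0. 51.] twist -0.0
  xyz [0. 0. 0.] twist -135.0
```

play_rows(
  commands=[
    {"x": 0.015,"y": -0.001,"z": 0,"twist": 7},
    {"x": 0.035,"y": -0.002,"z": 0,"twist": 14},
    {"x": 0.055,"y": -0.003,"z": 0,"twist": 21},
    {"x": 0.075,"y": -0.005,"z": 0,"twist": 28},
    {"x": 0.095,"y": -0.006,"z": 0,"twist": 35},
    {"x": 0.115,"y": -0.007,"z": 0,"twist": 42},
    {"x": 0.1255,"y": -0.0083,"z": 0,"twist": 49},
    {"x": 0.1255,"y": -0.0083,"z": 0,"twist": 56},
  ],
)

```text
time: 70.15
tool_pos: [432.3, 45.2, 158.9]
tcp_rot: [-3.14, -0.002, 2.263]
contact_force: [0.3, -0.0, 0.1]
grip_width: 45.7
finger_force: 0.0
```

play_rows(
  commands=[
    {"x": 0,"y": 0,"z": 0,"twist": 7},
    {"x": 0,"y": 0,"z": 0,"twist": 14},
    {"x": 0,"y": 0,"z": 0,"twist": 21},
    {"x": 0,"y": 0,"z": 0,"twist": 28},
    {"x": 0,"y": 0,"z": 0,"twist": 35},
    {"x": 0,"y": 0,"z": 0,"twist": 42},
    {"x": 0,"y": 0,"z": 0,"twist": 49},
    {"x": 0,"y": 0,"z": 0,"twist": 56},
  ],
)

```text
time: 70.95
tool_pos: [433.8, 45.3, 158.9]
tcp_rot: [-3.14, 0.0, 1.286]
contact_force: [0.3, -0.3, -0.9]
grip_width: 45.9
finger_force: 0.0
```

play_rows(
  commands=[
    {"x": 0,"y": 0,"z": 0,"twist": 7},
    {"x": 0,"y": 0,"z": 0,"twist": 14},
    {"x": 0,"y": 0,"z": 0,"twist": 21},
    {"x": 0,"y": 0,"z": 0,"twist": 28},
    {"x": 0,"y": 0,"z": 0,"twist": 35},
    {"x": 0,"y": 0,"z": 0,"twist": 42},
    {"x": 0,"y": 0,"z": 0,"twist": 49},
    {"x": 0,"y": 0,"z": 0,"twist": 56},
  ],
)

```text
time: 71.75
tool_pos: [433.7, 45.3, 158.9]
tcp_rot: [-3.141, 0.001, 0.309]
contact_force: [-0.7, 0.2, 0.5]
grip_width: 46.0
finger_force: 0.0
```

play_rows(
  commands=[
    {"x": 0,"y": 0,"z": 0,"twist": 8},
    {"x": 0,"y": 0,"z": 0,"twist": 16},
    {"x": 0,"y": 0,"z": 0.006,"twist": 24},
    {"x": 0,"y": 0,"z": 0.012,"twist": 32},
    {"x": 0,"y": 0,"z": 0.018,"twist": 40},
    {"x": 0,"y": 0,"z": 0.024,"twist": 48},
    {"x": 0,"y": 0,"z": 0.031,"twist": 56},
    {"x": 0,"y": 0,"z": 0.031,"twist": 57},
  ],
  jaw=0.55,
)

```text
time: 72.55
tool_pos: [433.3, 45.3, 127.3]
tcp_rot: [3.14, 0.003, -0.683]
contact_force: [0.2, 0.0, 0.0]
grip_width: 41.8
finger_force: 0.0
```

Run:
```python
from h import *
Y=lambda v: CASE[2]+np.pi/2-v
plan([(cw([-95,85,79]),Y(2.356)),(cw([-95,85,79]),Y(0))])
c=snap('wrist','w17'); g=cv2.cvtColor(c['pixels'],cv2.COLOR_RGB2GRAY)
u,v=px(c,cw([-95,85,78]))[0].round().astype(int); print(u,v,g[v-10,u-40:u+41:3],g[v-40,u-40:u+41:3])
```

```text
t 72.5 p [433.3  45.3 127.3] rot [ 3.14e+00  3.00e-03 -6.83e-01] w 41.8 q6 2.18
  xyz [ 1.5 -1.3 48.3] twist -0.2
  xyz [0. 0. 0.] twist -135.0
314 237 [245 130 112 114 112 113 113 114 109  91  17  16  46 190 170  22  15  37
  97 100  98  88  41  41  41  42  53] [179 177  94  57  57  56  56  55  57  43  13  11  12  11  11  14  11  29
  53  56  64  64  64  65  62 101 185]
```

play_rows(
  commands=[
    {"x": 0.0015,"y": -0.0013,"z": 0.01,"twist": 0},
    {"x": 0.0015,"y": -0.0013,"z": 0.02,"twist": 0},
    {"x": 0.0015,"y": -0.0013,"z": 0.03,"twist": 0},
    {"x": 0.0015,"y": -0.0013,"z": 0.04,"twist": 0},
    {"x": 0.0015,"y": -0.0013,"z": 0.046,"twist": 0},
    {"x": 0.0015,"y": -0.0013,"z": 0.048,"twist": 0},
    {"x": 0.0015,"y": -0.0013,"z": 0.048,"twist": 0},
    {"x": 0.0015,"y": -0.0013,"z": 0.048,"twist": 0},
  ],
)

```text
time: 73.4
tool_pos: [436.6, 45.3, 80.8]
tcp_rot: [-3.141, -0.0, -0.681]
contact_force: [0.9, -0.6, -0.8]
grip_width: 41.5
finger_force: 0.0
```

play_rows(
  commands=[
    {"x": 0,"y": 0,"z": 0,"twist": 0},
    {"x": 0,"y": 0,"z": 0,"twist": 0},
    {"x": 0,"y": 0,"z": 0,"twist": 0},
    {"x": 0,"y": 0,"z": 0,"twist": 0},
    {"x": 0,"y": 0,"z": 0,"twist": 0},
    {"x": 0,"y": 0,"z": 0,"twist": 0},
    {"x": 0,"y": 0,"z": 0,"twist": 0},
    {"x": 0,"y": 0,"z": 0,"twist": 0},
  ],
  jaw=1,
)

```text
time: 74.2
tool_pos: [435.9, 44.8, 80.7]
tcp_rot: [3.14, 0.0, -0.68]
contact_force: [-1.9, -4.7, 3.5]
grip_width: 12.5
finger_force: 30.0
```

play_rows(
  commands=[
    {"x": 0,"y": 0,"z": 0,"twist": -5.6},
    {"x": 0,"y": 0,"z": 0,"twist": -11.2},
    {"x": 0,"y": 0,"z": 0,"twist": -16.9},
    {"x": 0,"y": 0,"z": 0,"twist": -22.5},
    {"x": 0,"y": 0,"z": 0,"twist": -28.1},
    {"x": 0,"y": 0,"z": 0,"twist": -33.7},
    {"x": 0,"y": 0,"z": 0,"twist": -39.4},
    {"x": 0,"y": 0,"z": 0,"twist": -45},
  ],
)

```text
time: 75.0
tool_pos: [435.9, 44.7, 80.7]
tcp_rot: [3.141, 0.001, 0.109]
contact_force: [-3.2, -5.2, 3.4]
grip_width: 12.9
finger_force: 30.0
```

play_rows(
  commands=[
    {"x": 0,"y": 0,"z": 0,"twist": -5.6},
    {"x": 0,"y": 0,"z": 0,"twist": -11.2},
    {"x": 0,"y": 0,"z": 0,"twist": -16.9},
    {"x": 0,"y": 0,"z": 0,"twist": -22.5},
    {"x": 0,"y": 0,"z": 0,"twist": -28.1},
    {"x": 0,"y": 0,"z": 0,"twist": -33.7},
    {"x": 0,"y": 0,"z": 0,"twist": -39.4},
    {"x": 0,"y": 0,"z": 0,"twist": -45},
  ],
)

```text
time: 75.8
tool_pos: [435.9, 44.6, 80.7]
tcp_rot: [-3.141, 0.001, 0.894]
contact_force: [-2.2, -6.1, 3.0]
grip_width: 12.6
finger_force: 30.0
```

play_rows(
  commands=[
    {"x": 0,"y": 0,"z": 0,"twist": -6.5},
    {"x": 0,"y": 0,"z": 0,"twist": -13},
    {"x": 0,"y": 0,"z": 0,"twist": -19.5},
    {"x": 0,"y": 0,"z": 0,"twist": -26},
    {"x": 0,"y": 0,"z": 0,"twist": -32.5},
    {"x": 0,"y": 0,"z": 0,"twist": -39},
    {"x": 0,"y": 0,"z": 0,"twist": -45},
    {"x": 0,"y": 0,"z": 0,"twist": -45},
  ],
)

```text
time: 76.6
tool_pos: [436.0, 44.6, 80.7]
tcp_rot: [-3.141, 0.001, 1.679]
contact_force: [-2.7, -5.3, 3.0]
grip_width: 12.6
finger_force: 30.0
```

Run:
```python
from h import *
plan([(cw([-95,85,79]),CASE[2]+np.pi/2)])
print(bot.get_obs()['contact_force'],bot.get_obs()['moment'])
```

```text
t 76.6 p [436.   44.6  80.7] rot [-3.141e+00  1.000e-03  1.679e+00] w 12.6 q6 -0.18
  xyz [ 0.8 -0.7  1.7] twist 0.2
[-2.65173079 -5.27568909  2.9643413 ] [-0.99117533  0.43959304  0.00718624]
```

Now release, rise, and retreat to the left at height.

play_rows(
  commands=[
    {"x": 0,"y": 0,"z": 0,"twist": 0},
    {"x": 0,"y": 0,"z": 0,"twist": 0},
    {"x": 0,"y": 0,"z": 0,"twist": 0},
    {"x": 0,"y": 0,"z": 0,"twist": 0},
    {"x": 0,"y": 0,"z": -0.015,"twist": 0},
    {"x": 0,"y": 0,"z": -0.04,"twist": 0},
    {"x": 0,"y": 0,"z": -0.08,"twist": 0},
    {"x": 0,"y": 0,"z": -0.12,"twist": 0},
  ],
  jaw=0.55,
)

```text
time: 77.4
tool_pos: [435.8, 45.4, 201.6]
tcp_rot: [-3.14, -0.0, 1.675]
contact_force: [1.0, -0.1, 0.6]
grip_width: 41.5
finger_force: 0.0
```

play_rows(
  commands=[
    {"x": 0.02,"y": 0,"z": -0.03,"twist": 0},
    {"x": 0.05,"y": 0,"z": -0.06,"twist": 0},
    {"x": 0.09,"y": 0,"z": -0.08,"twist": 0},
    {"x": 0.13,"y": 0,"z": -0.08,"twist": 0},
    {"x": 0.17,"y": 0,"z": -0.08,"twist": 0},
    {"x": 0.2,"y": 0,"z": -0.08,"twist": 0},
    {"x": 0.22,"y": 0,"z": -0.08,"twist": 0},
    {"x": 0.22,"y": 0,"z": -0.08,"twist": 0},
  ],
)

```text
time: 78.2
tool_pos: [412.8, 266.1, 280.3]
tcp_rot: [-3.141, -0.001, 1.679]
contact_force: [-0.1, 0.3, -0.2]
grip_width: 41.0
finger_force: 0.0
```

Run:
```python
from h import *
c=snap('top','t7'); a=load('t1'); G=lambda k:cv2.cvtColor(k['pixels'],cv2.COLOR_RGB2GRAY)
for n,P in (('bolt',[40,93,79]),('lid',[40,-37,94]),('midlid',[100,-100,62])):
    u,v=px(c,cw(P))[0]
    t=cv2.getRectSubPix(G(a),(31,25),(u,v)); s=cv2.getRectSubPix(G(c),(45,39),(u,v))
    r=cv2.matchTemplate(s,t,cv2.TM_CCOEFF_NORMED); print(n,cv2.minMaxLoc(r)[1::2],'want 7,7')
# left dial: white line at +y end
g=c['pixels'].astype(int)
for d in np.arange(-45,225,15):
    p=px(c,cw([-95+15*np.sin(np.radians(d)),85+15*np.cos(np.radians(d)),78]))[0]
    print(d,int(cv2.getRectSubPix(G(c),(1,1),tuple(p))[0,0]),end=' ')
print(bot.get_obs()['contact_force'])
```

```text
bolt (0.9812823534011841, (7, 7)) want 7,7
lid (0.9692371487617493, (8, 7)) want 7,7
midlid (0.8467352390289307, (7, 7)) want 7,7
-45 85 -30 81 -15 73 0 122 15 74 30 79 45 89 60 86 75 84 90 89 105 84 120 84 135 90 150 85 165 76 180 81 195 80 210 86 [ 0.5623424  -0.62888092 -0.59923431]
```

```bash
python3 -c "
from plant import bot
print(bot.close_job())"
```

```text
the job is handed in; nothing more can be done
None
```

I handed the job in at 78 s of the 210 s allowed, but the hand-in gave no verdict. My last camera checks show all three blanks lying in the case, the lid seated to within a few mm, the bolt home over it and the left dial on one dot. I never checked the four bystander objects for movement, and the arm was kept clear of them.

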